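Load, latch and steam the sandwich tins

TASK

Put every sandwich tin flat into the steam box, shut the lid and turn the T-handle fully clockwise until the lid is drawn tight on its gasket; only then open the steam valve by one full turn of its stem, anticlockwise. The handwheel has slack: take it up first and count only what the stem's red pointer turns, so that it ends back at the green mark. Leave the mug, jar, bottle, bowl and sandwich tray where they are.

Things in the scene. Friction and masses are not known exactly. Their poses are not given: they have to be found in the camera images.
- steamer_in (a point): Centre of the inner floor (25 mm above the table) of the fixed open-topped aluminium steam box. Outside 250 (x) by 210 (y) by 100 mm high; inside 220 by 190, walls 75 mm above this floor. Low dividers (4 mm thick, 25 high) make four cells about 108 by 93 mm, centred at x +-56, y +-48.5 mm. Its axes are turned up to 0.14 rad. Lid hinge along x: 105 mm to +y, 75 mm up; latch and valve on the -y side.
- tin0_grip (a point): Centre of the grip bar on a closed steel sandwich tin with orange lid and bar (may be absent). Tin 90 (x) by 60 (y) mm, lid surface 36 mm above its underside; the bar is 56 (x) by 14 (y) mm and reaches from 36 to 68 mm up; this point is 52 mm up. z is up when flat. 150 to 310 g. Pinch the bar across its 14 mm; inside the box open the gripper only part way.
- tin1_grip (a point): Centre of the grip bar on a closed steel sandwich tin with green lid and bar (may be absent). Tin 90 (x) by 60 (y) mm, lid surface 36 mm above its underside; the bar is 56 (x) by 14 (y) mm and reaches from 36 to 68 mm up; this point is 52 mm up. z is up when flat. 150 to 310 g. Pinch the bar across its 14 mm; inside the box open the gripper only part way.
- tin2_grip (a point): Centre of the grip bar on a closed steel sandwich tin with yellow lid and bar (may be absent). Tin 90 (x) by 60 (y) mm, lid surface 36 mm above its underside; the bar is 56 (x) by 14 (y) mm and reaches from 36 to 68 mm up; this point is 52 mm up. z is up when flat. 150 to 310 g. Pinch the bar across its 14 mm; inside the box open the gripper only part way.
- tin3_grip (a point): Centre of the grip bar on a closed steel sandwich tin with red lid and bar (may be absent). Tin 90 (x) by 60 (y) mm, lid surface 36 mm above its underside; the bar is 56 (x) by 14 (y) mm and reaches from 36 to 68 mm up; this point is 52 mm up. z is up when flat. 150 to 310 g. Pinch the bar across its 14 mm; inside the box open the gripper only part way.
- lid (a joint): Lid angle, rad: 0 shut (resting on the gasket), 1.72 to 1.95 at the start (leaning open, away from the box). A stiff hinge holds it wherever it is left; it takes about 3 to 7 N at its free edge to move it. Push its outer face over, then down from above.
- lid_edge (a point): Middle of the lid's free edge, on its outer face, 210 mm from the hinge line. Lid 250 mm wide along the hinge, 12 mm thick; the hinge line lies in its underside. Beyond this point a tab 60 mm wide runs 56 mm farther and carries the latch. x along the hinge, y towards the hinge, z out of the outer face (up when shut; this point is then 112 mm above the table).
- latch (a joint): Angle of the T-handle latch, rad: -0.45 to -0.15 at the start (open), grows clockwise seen from above the shut lid, stop at 1.62. With the lid shut, from about 0.1 on its tongue slides under a sloping keeper on the box and draws the lid down; locked from 1.4 on (bar then along the box's y). 0.15 to 0.3 N m; stays where left. Turned past 0 with the lid open, it will not pass the keeper.
- latch_grip (a point): Centre of the T-handle's black bar: 80 mm long (its x), 16 mm wide (its y), 22 mm high, 34 mm above the lid's top face. It stands on the turning axis, in the lid's tab, 240 mm from the hinge line, middle of the lid; with the lid shut it is 146 mm above the table. Turns with the handle.
- gasket (a joint): How far the lid has been drawn down into the gasket, rad of lid angle: about 0.003 with the lid just resting, over 0.012 when drawn tight.
- stem (a joint): Angle of the valve stem, rad: 0 shut (start), grows anticlockwise seen from above, stop at 9.5; one full turn is 6.28. A red pointer, 49 mm long from the axis, turns with the stem over a white dial (108 mm across) under the wheel; shut, it stands over the green mark, and after each full turn it stands there again. Stiff (0.3 N m), stays put.
- wheel (a joint): Angle of the handwheel relative to the stem, rad, 0 to 0.9: the backlash. Turning anticlockwise, the wheel runs freely until this reaches 0.9 and only then drives the stem; turning clockwise it runs free back to 0 before it drives the stem back. 0 to 0.5 at the start.
- wheel_grip (a point): Centre of the blue handwheel on top of the valve, 56 mm across, rim 14 mm high, turning about a vertical axis; this point is 116 mm above the table, mid-height of the rim, 42 mm above the dial. 70 mm in x and -270 mm in y from the steam box's centre.
- mug: Bystander: white mug, 80 mm high; origin at its underside. Leave it alone.
- jar: Bystander: amber jar, 68 mm across, 85 mm high; origin at its underside. Leave it alone.
- bottle: Bystander: clear bottle, 66 mm across, 190 mm high; origin at its underside. Leave it alone.
- bowl: Bystander: blue bowl, 140 mm across, 60 mm high; origin at its underside. Leave it alone.
- kraft_tray: Bystander: kraft tray 160 by 120 by 50 mm; origin at its underside. Leave it alone.
- sandwich: Bystander: sandwich standing in the kraft tray; origin at its underside. Leave it alone.
Things that resemble listed ones, but are neither listed nor needed, are in the scene too. Leave any blue or purple look-alike of the part that bears tin3_grip alone.

How it is judged:
By the outcome, as a careful person would: the job done as asked, in the order asked, and still so for the second after the job is handed in, with the robot touching nothing.
Of tin0, tin1, tin2, tin3 only 2 to 4 are there at a start; the rules pass over those that are not, and their reading is None.
At some moment in a run one of tin0, tin1, tin2, tin3 may be knocked a few centimetres aside while the robot is not near it.
Once in a run the grip may slacken for a moment while it holds something.
It also fails if it takes over 210 s, if anything falls off the work surface, if the arm or the gripper's body presses on something with over 40 N, if the wrist force passes 120 N, or if a joint passes its speed limit or range.

ROBOT

A 7-joint arm with a two-finger parallel gripper is mounted at the origin on the work surface. World frame = base frame: x ahead of the robot, y to its left, z up, the work surface at z = 0. Lengths are in m, angles in rad, forces in N, time in s.
With the tool pointing down it reaches from about 0.425 to 0.875 m from the base axis. Payload 4.7 kg.
Tool frame: the origin (TCP) lies midway between the tips of the shut fingers; the grasp point (between the pads) lies 19 mm behind it (ctrl.grip_point_offset is the distance from the TCP to the grasp point, in m); z points along the fingers, y is the line along which they close (so a half turn about z gives the same grasp; the last joint's range is limited). The gripper opens to 87 mm and grips with 3 to 60 N. Pads are 19 mm wide; open, the fingers measure 117 mm over their backs; the gripper's body (75 mm by 190 mm) begins 51 mm behind the grasp point.
Start: joints at [1.212, 0.321, -0.07, 1.45, 0.023, 1.371, -0.057], TCP at [0.237, -0.605, 0.223] pointing down, gripper open.
Joint ranges: [-2.86, 2.86], [-0.3, 2.09], [-1.38, 1.24], [0.06, 2.45], [-1.56, 4.7], [0.09, 2.05], [-2.69, 2.69]. Speed limits (rad/s): [2.57, 2.57, 3.14, 3.14, 3.14, 3.14, 3.14].

INTERFACE

Orientations are given as a rotation vector (axis times angle).
In Python, from bench import ctrl gives the robot as it stands. The module is installed in compiled form; this text tells all that it offers.
- The arm moves only by the shell command python3 -m handwheel 'ROWS' [OPENING] [FORCE]. ROWS is JSON, a list of rows, each an object of numbers: "x", "y", "z": the shift along the tool's x, y, z in m; "wx", "wy", "wz": the turn, a rotation vector about the tool's x, y, z in degrees. A call has 1 to 10 rows; each row is the pose to reach, as a shift and turn from the pose commanded when the call began, along the tool's axes at that moment; what a row does not reach only later rows make up. A row lasts 1/12 s, in which the tool goes at most 41.7 mm and 7.16 degrees, less where a joint would pass 70% of its speed; a pose out of reach is approached as far as the arm can. A call with a gripper value outside its range is refused whole. OPENING is the finger opening in m, from 0 to 0.087, set as the call begins (- or left out, the last holds). The fingers move at their own pace and stop on an object; FORCE is the grip in N (left out, the last holds). Time passes only in rows, so rows that repeat a pose let the fingers close. It gives the time, the measured TCP pose, the force, the opening and the grip force at its end, in the units of the state.
- ctrl.get_state(): the state, without advancing time (a new reading comes with each control period).
- ctrl.get_image(name): name is "scene" or "top"; returns a dict with "image" (400x640x3 uint8, red, green, blue), "K" (3x3 intrinsics, pixels), "world_to_cam" (4x4, takes a point from world to camera coordinates). Camera axes: x right, y down, z forward; pixel columns grow to the right and rows downward; lengths in m; the calibration is good to about 2 mm. A picture is of the moment at which its call begins. There is no depth.
- ctrl.close_job(): hands the job in; it is judged then, once.
The state is a dict: "time": time; "joint_positions": joint angles; "qd": joint speeds; "joint_torque": joint torques, N m; "position": TCP position; "tool_rot": TCP orientation; "ft_force": force on the tool from outside, world axes, zero at the start; "torque": the same for the moment, N m; "grip_width": opening from 0.0 (shut) to 1.0 (fully open); "grip_force": force on a finger pad.
Only numpy, scipy, OpenCV 4.12 (cv2) and the standard library are available. Lean on these libraries where they do the work, as an engineer would, in place of code of your own. Each camera call takes 0.05 s, during which the arm holds its last target. There are 200 camera calls.

## Working session

There is one attempt and no reset: what is moved stays moved. The work goes in short steps, Python scripts to look and compute and a shell command to move; the robot and the scene stay as the last step left them, time stands still between calls to the robot, and variables do not carry over. Pictures are saved under pics/ and viewed, at most 14 in all, crops included, and the job is handed in when it is done.

```bash
mkdir -p pics; cat > h.py <<'E'
import numpy as np, cv2
from scipy.spatial.transform import Rotation as R
from bench import ctrl
def cap(n,f=None):
    d=ctrl.get_image(n); im=cv2.cvtColor(np.array(d["image"]),cv2.COLOR_RGB2BGR)
    if f: cv2.imwrite("pics/"+f,im)
    return im,np.array(d["K"]),np.array(d["world_to_cam"])
def ray(uv,z,K,T):
    d=T[:3,:3].T@np.linalg.inv(K)@np.array([uv[0],uv[1],1.]); c=-T[:3,:3].T@T[:3,3]
    return c+d*(z-c[2])/d[2]
def proj(p,K,T):
    q=K@(T[:3,:3]@np.array(p)+T[:3,3]); return q[:2]/q[2]
E
python3 - <<'E'
from h import *
s=ctrl.get_state(); print({k:np.round(v,3).tolist() for k,v in s.items()})
for n in("scene","top"):
    im,K,T=cap(n,n+"0.png"); print(n,K.round(1).tolist(),(-T[:3,:3].T@T[:3,3]).round(3),T[:3,:3].round(2).tolist())
print(R.from_rotvec(s["tool_rot"]).as_matrix().round(3))
E
```

```text
{'time': 0.0, 'joint_positions': [1.212, 0.322, -0.07, 1.452, 0.023, 1.371, -0.057], 'qd': [0.0, -0.001, -0.0, 0.001, 0.001, -0.001, -0.001], 'joint_torque': [0.0, -49.129, -0.404, -31.253, -0.064, 0.044, 0.0], 'position': [0.237, -0.605, 0.221], 'tool_rot': [-3.085, -0.582, 0.001], 'ft_force': [0.434, -1.077, -0.042], 'torque': [0.023, 0.044, -0.002], 'grip_force': 0.0, 'grip_width': 0.999}
scene [[385.5, 0.0, 311.4], [0.0, 385.5, 193.1], [0.0, 0.0, 1.0]] [1.154 0.264 0.642] [[-0.49, 0.87, 0.01], [0.49, 0.29, -0.82], [-0.72, -0.4, -0.57]]
top [[502.0, 0.0, 315.3], [0.0, 502.0, 202.9], [0.0, 0.0, 1.0]] [ 0.354 -0.106  1.517] [[-0.0, -1.0, 0.02], [-0.99, -0.0, -0.12], [0.12, -0.02, -0.99]]
[[ 0.931  0.364 -0.001]
 [ 0.364 -0.931  0.002]
 [-0.    -0.002 -1.   ]]
```

View pics/top0.png

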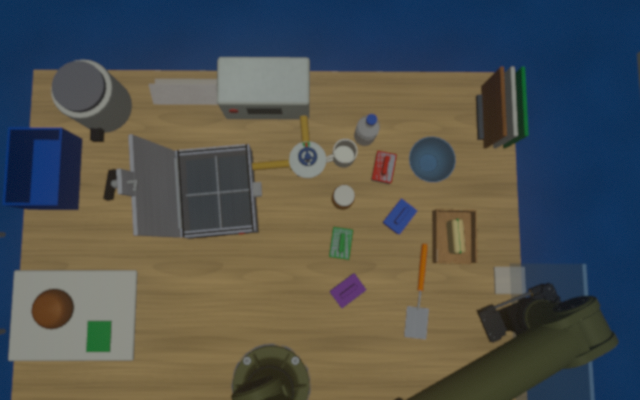

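View pics/scene0.png

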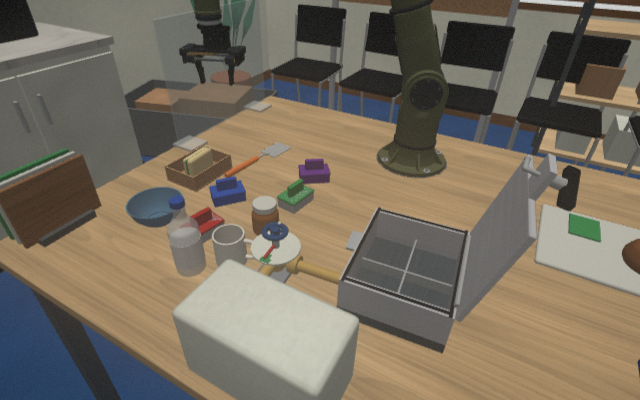

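The top view shows the open box at about (218,190) with the lid to its left, the T-handle at (110,184), the valve at (308,158), the red tin at (384,167) and the green tin at (341,243). Blue (400,216) and purple (348,290) are look-alikes. There is no orange or yellow tin.

```bash
cat >> h.py <<'E'
def mask(im,lo,hi):
    h=cv2.cvtColor(im,cv2.COLOR_BGR2HSV); lo2=np.array(lo);hi2=np.array(hi)
    if lo[0]>hi[0]: return cv2.inRange(h,np.array([0,lo[1],lo[2]]),hi2)|cv2.inRange(h,lo2,np.array([180,hi[1],hi[2]]))
    return cv2.inRange(h,lo2,hi2)
COL={'red':((170,130,50),(8,255,255)),'green':((50,110,40),(85,255,255))}
def tin(im,K,T,c,roi,zl=0.036):
    # lid+bar blob; rectangle of the blob put on lid plane
    m=mask(im,*COL[c]); q=np.zeros_like(m); x0,y0,x1,y1=roi; q[y0:y1,x0:x1]=m[y0:y1,x0:x1]
    cs,_=cv2.findContours(q,cv2.RETR_EXTERNAL,cv2.CHAIN_APPROX_NONE); k=max(cs,key=cv2.contourArea)
    P=np.array([ray(p[0],zl,K,T)[:2] for p in k],np.float32)
    (c0,sz,a)=cv2.minAreaRect(P*1000)
    b=cv2.boxPoints((c0,sz,a)); e=[b[1]-b[0],b[2]-b[1]]; L=max(e,key=np.linalg.norm)
    return np.array(c0)/1000,np.array(sz),np.arctan(L[1]/L[0]),k
E
python3 - <<'E'
from h import *
im,K,T=cap("top")
for c,r in(('red',(355,140,410,195)),('green',(320,215,365,270))):
    c0,sz,a,k=tin(im,K,T,c,r); print(c,c0.round(4),sz.round(1),np.degrees(a).round(1))
def up(x0,y0,x1,y1,s):return cv2.resize(im[y0:y1,x0:x1],None,fx=s,fy=s,interpolation=cv2.INTER_CUBIC)
A=up(100,130,265,245,4); B=up(290,110,415,265,4)
o=np.zeros((600,800,3),np.uint8); o[:A.shape[0],:A.shape[1]]=A; cv2.imwrite("pics/boxc.png",o[:460,:660])
cv2.imwrite("pics/tinc.png",up(290,130,415,265,4))
E
```

```text
red [ 0.637  -0.3251] [40.1 90.5] -11.9
green [ 0.4085 -0.2063] [14.7 50. ] -0.4
```

View pics/boxc.png

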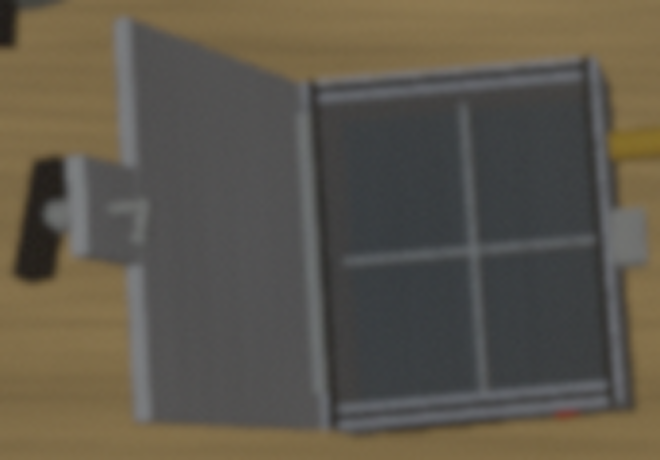

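View pics/tinc.png

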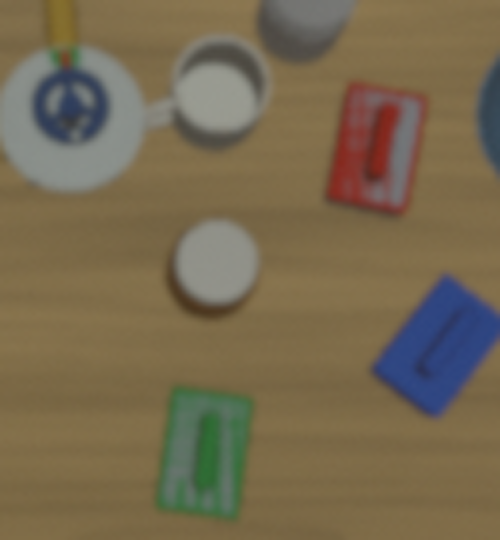

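```bash
python3 - <<'E'
from h import *
im,K,T=cap("top")
def P(l,off,z): return np.array([ray((u/4+off[0]-.4,v/4+off[1]-.4),z,K,T)[:2] for u,v in l])
for n,l in(('red',[(350,82),(428,95),(404,214),(326,201)]),('green',[(174,387),(252,397),(238,518),(157,508)])):
    p=P(l,(290,130),.036); d=(p[0]-p[3]+p[1]-p[2])/2; e=(p[1]-p[0]+p[2]-p[3])/2
    print(n,p.mean(0).round(4),np.linalg.norm(d).round(4),np.linalg.norm(e).round(4),np.degrees(np.arctan2(d[1],d[0])).round(1))
B=(100,130)
c=P([(474,249)],B,.05)[0]; h=P([(345,262),(595,240)],B,.05); v=P([(463,105),(484,390)],B,.05)
print('box',c,h.mean(0),v.mean(0),np.linalg.norm(h[1]-h[0]),np.linalg.norm(v[0]-v[1]),'th',np.degrees(np.arctan2(*(v[0]-v[1])[::-1])),np.degrees(np.arctan2(*(h[0]-h[1])[::-1]))-90)
r=P([(312,80),(597,60),(632,408),(330,430)],B,.1); print('rim',r.round(3).tolist(),r.mean(0))
th=np.arctan2(*(v[0]-v[1])[::-1]); print('wheel',P([(71,106)],(290,130),.12), 'pred',c+np.array([[np.cos(th),-np.sin(th)],[np.sin(th),np.cos(th)]])@[.07,-.27],'dial',P([(70,118)],(290,130),.074))
# grip bar red/green contour at top plane
s=ctrl.get_state()['time'];print(s)
E
```

```text
red [ 0.6359 -0.335 ] 0.0928 0.0593 -12.1
green [ 0.408  -0.2046] 0.0897 0.059 -7.7
box [0.55645314 0.15692002] [0.55497735 0.15967378] [0.5584296  0.15739302] 0.18362187408982217 0.2124291158587566 th 5.417763145423637 5.202176791645101
rim [[0.671, 0.266], [0.687, 0.063], [0.437, 0.034], [0.421, 0.246]] [0.55401925 0.15238242]
wheel [[ 0.64938835 -0.10537891]] pred [ 0.65163301 -0.10526463] dial [[ 0.65020569 -0.10462702]]
0.2
```

```bash
cat >> h.py <<'E'
def rel(p,ang=None,m=None):
    s=ctrl.get_state(); M=R.from_rotvec(s["tool_rot"]); D=M.inv().apply(np.array(p)-s["position"])
    w=[0,0,0]
    if ang is not None:
        a=np.radians(ang); G=R.from_matrix(np.array([[np.cos(a),np.sin(a),0],[np.sin(a),-np.cos(a),0],[0,0,-1]]))
        w=np.degrees((M.inv()*G).as_rotvec())
    print('shift',D.round(4),'turn',np.round(w,1),'t',s['time'],'f',np.round(s['ft_force'],1),'w',s['grip_width'],s['grip_force'])
def st():
    s=ctrl.get_state(); M=R.from_rotvec(s["tool_rot"]).as_matrix()
    print('pos',np.round(s["position"],4),'ang',np.degrees(np.arctan2(M[1,0],M[0,0])).round(1),'tilt',M[2].round(3),'q',np.round(s["joint_positions"],2),'f',np.round(s['ft_force'],1),'gw',round(s['grip_width'],3),s['grip_force'],s['time'])
BOX=np.array([.5565,.157]); TH=np.radians(5.3)
def bx(x,y): return BOX+np.array([[np.cos(TH),-np.sin(TH)],[np.sin(TH),np.cos(TH)]])@[x,y]
E
python3 - <<'E'
from h import *
rel([.408,-.2046,.12],-7.7)
im,K,T=cap("top"); print('cap',ray((371,120),.19,K,T),'bowl',ray((432,159),.06,K,T))
im,K,T=cap("scene"); print('base',ray((190,262),0,K,T),ray((177,202),.19,K,T))
E
```

```text
shift [ 0.3055 -0.3104  0.1022] turn [-0.1  0.  29.1] t 0.2 f [ 0.2 -0.   0.5] w 1.0057353175904957 0.0
cap [ 0.73492401 -0.27824314  0.19      ] bowl [ 0.65443478 -0.47455575  0.06      ]
base [ 0.73125836 -0.29320076  0.        ] [ 0.74661295 -0.26981835  0.19      ]
```

```bash
python3 -m handwheel '[{"x":0.306,"y":-0.310,"z":0.0,"wz":29},{"x":0.306,"y":-0.310,"z":0.0,"wz":29},{"x":0.306,"y":-0.310,"z":0.0,"wz":29},{"x":0.306,"y":-0.310,"z":0.0,"wz":29},{"x":0.306,"y":-0.310,"z":0.0,"wz":29},{"x":0.306,"y":-0.310,"z":0.0,"wz":29},{"x":0.306,"y":-0.310,"z":0.0,"wz":29},{"x":0.306,"y":-0.310,"z":0.0,"wz":29},{"x":0.306,"y":-0.310,"z":0.0,"wz":29},{"x":0.306,"y":-0.310,"z":0.0,"wz":29}]' 0.05 20; python3 -m handwheel '[{"z":0.0},{"z":0.0},{"z":0.0}]'; python3 - <<'E'
from h import *
st(); rel([.408,-.2046,.041],-7.7); cap("scene","s1.png")
E
```

```text
pos [ 0.2367 -0.6052  0.2222] ang 21.4 tilt [-0.    -0.001 -1.   ] q [ 1.21  0.32 -0.07  1.45  0.02  1.37 -0.06] f [-0.2  0.3 -0.1] gw 0.999 0.0 0.3
shift [ 0.3055 -0.3106  0.1814] turn [-0.   0.  29.1] t 0.3 f [-0.2  0.3 -0.1] w 0.9985902666605581 0.0invalid input at $[0]: expected keys x, y, z, wx, wy, wz
invalid input at $[0]: expected keys x, y, z, wx, wy, wz
```

View pics/s1.png

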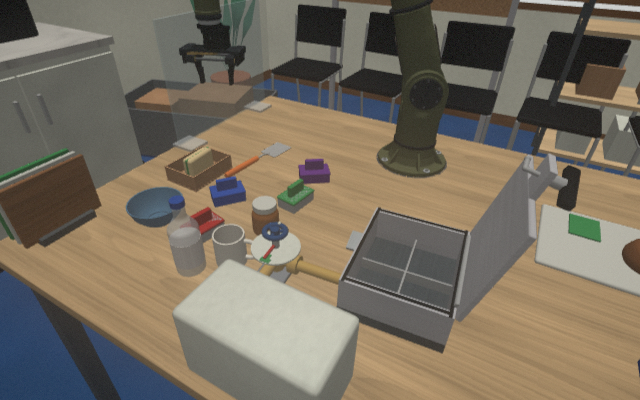

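The move was refused because every row needs all six keys, so nothing has changed.

```bash
python3 -m handwheel '[{"x":0.306,"y":-0.310,"z":0,"wx":0,"wy":0,"wz":29},{"x":0.306,"y":-0.310,"z":0,"wx":0,"wy":0,"wz":29},{"x":0.306,"y":-0.310,"z":0,"wx":0,"wy":0,"wz":29},{"x":0.306,"y":-0.310,"z":0,"wx":0,"wy":0,"wz":29},{"x":0.306,"y":-0.310,"z":0,"wx":0,"wy":0,"wz":29},{"x":0.306,"y":-0.310,"z":0,"wx":0,"wy":0,"wz":29},{"x":0.306,"y":-0.310,"z":0,"wx":0,"wy":0,"wz":29},{"x":0.306,"y":-0.310,"z":0,"wx":0,"wy":0,"wz":29},{"x":0.306,"y":-0.310,"z":0,"wx":0,"wy":0,"wz":29},{"x":0.306,"y":-0.310,"z":0,"wx":0,"wy":0,"wz":29}]' 0.05 20;  python3 - <<'E'
from h import *
st(); rel([.408,-.2046,.041],-7.7)
E
```

```text
time: 1.18
position: [0.4014, -0.2214, 0.2229]
tool_rot: [3.134, -0.21, 0.001]
ft_force: [0.7, 0.3, 0.1]
grip_width: 0.575
grip_force: 0.0
pos [ 0.4014 -0.2214  0.2229] ang -7.7 tilt [ 0.001  0.001 -1.   ] q [ 0.81 -0.08 -0.35  1.89 -0.03  1.32 -1.23] f [0.7 0.3 0.1] gw 0.575 0.0 1.1833
shift [ 0.0041 -0.0177  0.1819] turn [ 0.1 -0.   0. ] t 1.1833 f [0.7 0.3 0.1] w 0.5751481234023977 0.0
```

```bash
python3 -m handwheel '[{"x":0.004,"y":-0.018,"z":0.03,"wx":0,"wy":0,"wz":0},{"x":0.004,"y":-0.018,"z":0.06,"wx":0,"wy":0,"wz":0},{"x":0.004,"y":-0.018,"z":0.10,"wx":0,"wy":0,"wz":0},{"x":0.004,"y":-0.018,"z":0.13,"wx":0,"wy":0,"wz":0},{"x":0.004,"y":-0.018,"z":0.13,"wx":0,"wy":0,"wz":0}]';  python3 - <<'E'
from h import *
rel([.408,-.2046,.041],-7.7)
im,K,T=cap("scene"); cv2.imwrite("pics/g1.png",cv2.resize(im[110:260,220:400],None,fx=3,fy=3))
E
```

```text
time: 1.6
position: [0.4029, -0.2036, 0.0871]
tool_rot: [-3.13, 0.208, 0.015]
ft_force: [-1.9, 0.3, -0.5]
grip_width: 0.575
grip_force: 0.0
shift [0.0057 0.0005 0.0461] turn [-0.2  0.6  0.1] t 1.6 f [-1.9  0.3 -0.5] w 0.5746094640237874 0.0
```

View pics/g1.png

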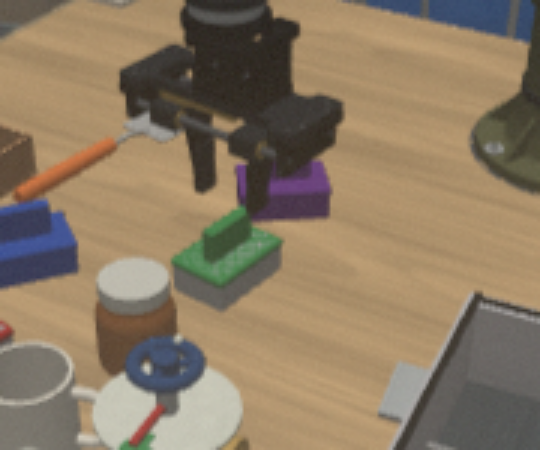

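```bash
python3 - <<'E'
from h import *
im,K,T=cap("scene")
f=lambda u,v:(220+u/3-.3,110+v/3-.3)
print('bar ends',ray(f(207,245),.068,K,T),ray(f(247,216),.068,K,T))
s=ctrl.get_state();print('tcp',(proj(s['position'],K,T)-[220,110])*3)
print('pred bar',(proj([.408,-.2046,.068],K,T)-[220,110])*3)
E
```

```text
bar ends [ 0.45391013 -0.19711731  0.068     ] [ 0.39596471 -0.19082033  0.068     ]
tcp [225.33983933 193.25339799]
pred bar [226.27814922 217.11086578]
```

```bash
python3 - <<'E'
from h import *
im,K,T=cap("scene")
m=mask(im,(40,80,30),(85,255,255))[170:220,270:330]
cs,_=cv2.findContours(m,cv2.RETR_EXTERNAL,cv2.CHAIN_APPROX_NONE);k=max(cs,key=cv2.contourArea)+[270,170]
k=k[:,0]; 
for n,i in(('L',k[:,0].argmin()),('R',k[:,0].argmax()),('near',k[:,1].argmax())): print(n,k[i],ray(k[i],.036,K,T))
i=k[:,1].argmin(); print('top',k[i],ray(k[i],.068,K,T))
im,K,T=cap("top"); cv2.imwrite("pics/g2.png",cv2.resize(im[200:300,300:400],None,fx=5,fy=5,interpolation=cv2.INTER_CUBIC))
E
```

```text
L [277 196] [ 0.44995996 -0.23827157  0.036     ]
R [313 190] [ 0.37468395 -0.16794476  0.036     ]
near [291 204] [ 0.46181494 -0.18575169  0.036     ]
top [299 179] [ 0.38847097 -0.20503672  0.068     ]
```

View pics/g2.png

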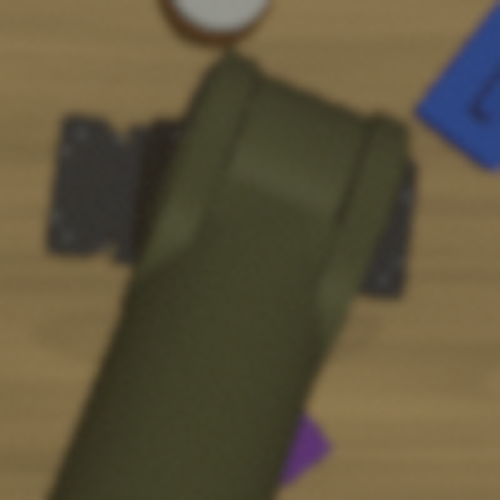

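Both views agree on the green tin at about (0.410, −0.204), so I'll descend and grip.

```bash
python3 -m handwheel '[{"x":0.006,"y":0,"z":0.02,"wx":0,"wy":0,"wz":0},{"x":0.006,"y":0,"z":0.045,"wx":0,"wy":0,"wz":0},{"x":0.006,"y":0,"z":0.045,"wx":0,"wy":0,"wz":0}]'; python3 -m handwheel '[{"x":0,"y":0,"z":0,"wx":0,"wy":0,"wz":0},{"x":0,"y":0,"z":0,"wx":0,"wy":0,"wz":0},{"x":0,"y":0,"z":0,"wx":0,"wy":0,"wz":0},{"x":0,"y":0,"z":0,"wx":0,"wy":0,"wz":0},{"x":0,"y":0,"z":0,"wx":0,"wy":0,"wz":0},{"x":0,"y":0,"z":0,"wx":0,"wy":0,"wz":0}]' 0 35; python3 -m handwheel '[{"x":0,"y":0,"z":-0.04,"wx":0,"wy":0,"wz":0},{"x":0,"y":0,"z":-0.08,"wx":0,"wy":0,"wz":0},{"x":0,"y":0,"z":-0.12,"wx":0,"wy":0,"wz":0},{"x":0,"y":0,"z":-0.14,"wx":0,"wy":0,"wz":0},{"x":0,"y":0,"z":-0.14,"wx":0,"wy":0,"wz":0}]'; python3 - <<'E'
from h import *
st(); p=bx(-.056,-.0485); print(p,bx(.056,-.0485)); rel([*p,.19],5.3)
E
```

```text
time: 2.05
position: [0.4124, -0.2066, 0.0465]
tool_rot: [-3.134, 0.21, 0.003]
ft_force: [-1.1, 0.5, -0.6]
grip_width: 0.572
grip_force: 0.0
time: 2.55
position: [0.4137, -0.207, 0.0482]
tool_rot: [3.134, -0.21, 0.002]
ft_force: [-0.4, 1.9, 2.3]
grip_width: 0.206
grip_force: 1.1
time: 2.97
position: [0.4162, -0.2082, 0.1929]
tool_rot: [3.13, -0.209, 0.013]
ft_force: [0.7, -0.4, -3.3]
grip_width: 0.144
grip_force: 35.0
pos [ 0.4162 -0.2082  0.1929] ang -7.6 tilt [ 0.009  0.004 -1.   ] q [ 0.8  -0.05 -0.38  1.93 -0.02  1.25 -1.28] f [ 0.7 -0.4 -3.3] gw 0.144 34.99865412712097 2.9667
[0.50521939 0.1035346 ] [0.61674056 0.11388011]
shift [ 0.0467 -0.3208  0.002 ] turn [  0.3  -0.5 -12.9] t 2.9667 f [ 0.7 -0.4 -3.3] w 0.1436338846892315 34.99865412712097
```

```bash
python3 -m handwheel '[{"x":0.006,"y":-0.035,"z":0,"wx":0,"wy":0,"wz":-2},{"x":0.012,"y":-0.07,"z":0,"wx":0,"wy":0,"wz":-4},{"x":0.018,"y":-0.105,"z":0,"wx":0,"wy":0,"wz":-6},{"x":0.024,"y":-0.14,"z":0,"wx":0,"wy":0,"wz":-8},{"x":0.03,"y":-0.175,"z":0,"wx":0,"wy":0,"wz":-9},{"x":0.036,"y":-0.21,"z":0,"wx":0,"wy":0,"wz":-10},{"x":0.042,"y":-0.245,"z":0,"wx":0,"wy":0,"wz":-11},{"x":0.047,"y":-0.28,"z":0,"wx":0,"wy":0,"wz":-12},{"x":0.047,"y":-0.315,"z":0,"wx":0,"wy":0,"wz":-13},{"x":0.047,"y":-0.32,"z":0,"wx":0,"wy":0,"wz":-13}]'; python3 -m handwheel '[{"x":0,"y":0,"z":0,"wx":0,"wy":0,"wz":0}]'; python3 - <<'E'
from h import *
st(); p=bx(-.056,-.0485); rel([*p,.076],5.3); cap("scene","s2.png")
E
```

```text
time: 3.8
position: [0.5013, 0.1122, 0.1866]
tool_rot: [-3.132, -0.162, 0.002]
ft_force: [-0.4, 2.0, -1.6]
grip_width: 0.143
grip_force: 35.0
time: 3.88
position: [0.5012, 0.1077, 0.1862]
tool_rot: [-3.136, -0.157, 0.004]
ft_force: [-0.3, -0.1, -3.1]
grip_width: 0.144
grip_force: 35.0
pos [0.5012 0.1077 0.1862] ang 5.7 tilt [-0.002 -0.002 -1.   ] q [ 0.44  0.1  -0.73  1.81  0.07  1.26 -1.79] f [-0.3 -0.1 -3.1] gw 0.144 34.999226331710815 3.8833
shift [0.0039 0.0047 0.1102] turn [-0.1  0.1  0.4] t 3.8833 f [-0.3 -0.1 -3.1] w 0.14388720779338707 34.999226331710815
```

View pics/s2.png

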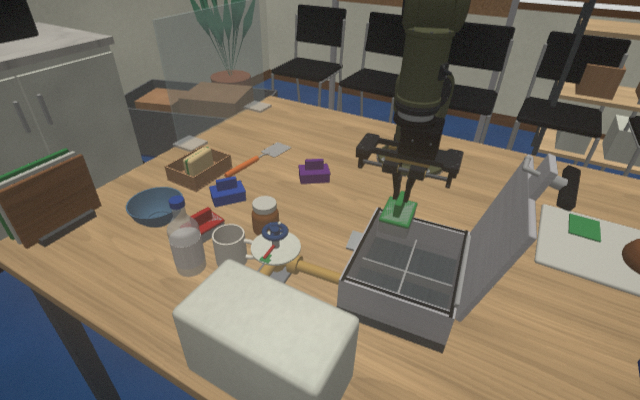

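The green tin is held level at about (398,208), above its cell. I'll lower it gently.

```bash
python3 -m handwheel '[{"x":0.004,"y":0.003,"z":0.03,"wx":0,"wy":0,"wz":0},{"x":0.004,"y":0.003,"z":0.06,"wx":0,"wy":0,"wz":0},{"x":0.004,"y":0.003,"z":0.08,"wx":0,"wy":0,"wz":0},{"x":0.004,"y":0.003,"z":0.095,"wx":0,"wy":0,"wz":0},{"x":0.004,"y":0.003,"z":0.1,"wx":0,"wy":0,"wz":0},{"x":0.004,"y":0.003,"z":0.105,"wx":0,"wy":0,"wz":0},{"x":0.004,"y":0.003,"z":0.105,"wx":0,"wy":0,"wz":0}]'; python3 -m handwheel '[{"x":0,"y":0,"z":0.004,"wx":0,"wy":0,"wz":0},{"x":0,"y":0,"z":0.005,"wx":0,"wy":0,"wz":0},{"x":0,"y":0,"z":0.005,"wx":0,"wy":0,"wz":0}]'; python3 -c "
from h import *
st()"
```

```text
time: 4.52
position: [0.5076, 0.0979, 0.0867]
tool_rot: [3.133, 0.141, -0.0]
ft_force: [-11.2, -4.8, 31.8]
grip_width: 0.156
grip_force: 35.0
time: 4.77
position: [0.5098, 0.0981, 0.0845]
tool_rot: [3.132, 0.14, 0.007]
ft_force: [-14.5, -5.9, 47.5]
grip_width: 0.156
grip_force: 35.1
pos [0.5098 0.0981 0.0845] ang 5.1 tilt [ 0.004  0.006 -1.   ] q [ 0.4   0.22 -0.71  1.92  0.18  1.06 -1.86] f [-14.5  -5.9  47.5] gw 0.156 35.06199896335602 4.7667
```

```bash
python3 -m handwheel '[{"x":0,"y":0,"z":-0.02,"wx":0,"wy":0,"wz":0},{"x":0,"y":0,"z":-0.02,"wx":0,"wy":0,"wz":0},{"x":0,"y":0,"z":-0.02,"wx":0,"wy":0,"wz":0}]'; python3 - <<'E'
from h import *
st(); im,K,T=cap("scene"); cv2.imwrite("pics/g3.png",cv2.resize(im[130:310,320:500],None,fx=3,fy=3,interpolation=cv2.INTER_CUBIC))
E
```

```text
time: 5.02
position: [0.5072, 0.0994, 0.0977]
tool_rot: [3.137, 0.142, 0.002]
ft_force: [-0.7, 0.9, -2.6]
grip_width: 0.154
grip_force: 35.0
pos [0.5072 0.0994 0.0977] ang 5.2 tilt [ 0.001  0.002 -1.   ] q [ 0.41  0.2  -0.72  1.91  0.15  1.08 -1.85] f [-0.7  0.9 -2.6] gw 0.154 34.984418749809265 5.0167
```

View pics/g3.png

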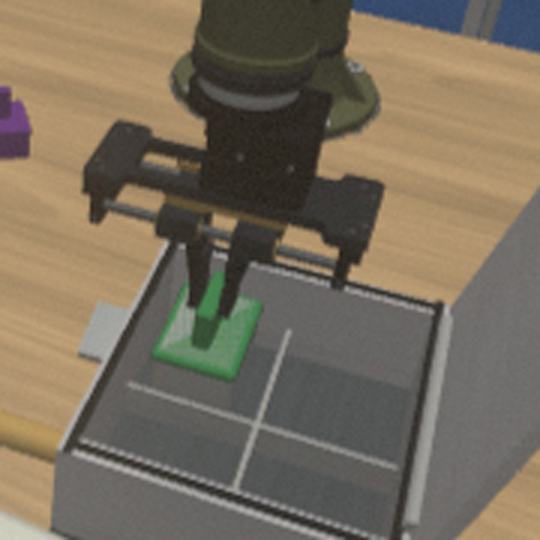

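```bash
python3 - <<'E'
from h import *
im,K,T=cap("scene")
f=lambda u,v:(320+u/3-.3,130+v/3-.3)
Rm=np.array([[np.cos(TH),np.sin(TH)],[-np.sin(TH),np.cos(TH)]])
for n,z in(('lid',.078),('lid',.088)):
  for c in((152,355),(262,302),(235,380)):
    p=ray(f(*c),z,K,T)[:2]; print(z,c,p.round(4),(Rm@(p-BOX)).round(4))
for c in((128,384),(396,467),(290,332),(238,487),(256,424)): p=ray(f(*c),.05,K,T)[:2]; print('div',(Rm@(p-BOX)).round(4))
for c in((62,455),(403,535),(442,302),(175,243)): p=ray(f(*c),.1,K,T)[:2]; print('rim',(Rm@(p-BOX)).round(4))
E
```

```text
0.078 (152, 355) [0.5584 0.0761] [-0.0056 -0.0808]
0.078 (262, 302) [0.462  0.1255] [-0.097  -0.0227]
0.078 (235, 380) [0.5528 0.1358] [-0.0056 -0.0208]
0.088 (152, 355) [0.569  0.0794] [ 0.0053 -0.0784]
0.088 (262, 302) [0.4743 0.1279] [-0.0846 -0.0214]
0.088 (235, 380) [0.5635 0.138 ] [ 0.0052 -0.0195]
div [ 0.0011 -0.094 ]
div [0.0004 0.0943]
div [-0.1056  0.0013]
div [0.0622 0.0019]
div [ 0.0011 -0.0003]
rim [ 0.1289 -0.0994]
rim [0.103  0.1015]
rim [-0.1253  0.0993]
rim [-0.1113 -0.0971]
```

The tin sits about 13 mm too far in +x and has landed on the centre divider. I'll shift it −14 mm along the tool's x and lower again.

```bash
python3 -m handwheel '[{"x":-0.014,"y":0,"z":0,"wx":0,"wy":0,"wz":0},{"x":-0.014,"y":0,"z":0,"wx":0,"wy":0,"wz":0},{"x":-0.014,"y":0,"z":0.008,"wx":0,"wy":0,"wz":0},{"x":-0.014,"y":0,"z":0.014,"wx":0,"wy":0,"wz":0},{"x":-0.014,"y":0,"z":0.018,"wx":0,"wy":0,"wz":0},{"x":-0.014,"y":0,"z":0.022,"wx":0,"wy":0,"wz":0},{"x":-0.014,"y":0,"z":0.022,"wx":0,"wy":0,"wz":0}]'; python3 -c "
from h import *
st()"
```

```text
time: 5.7
position: [0.5016, 0.1008, 0.0827]
tool_rot: [3.138, 0.146, 0.027]
ft_force: [1.5, -1.6, 35.9]
grip_width: 0.157
grip_force: 35.0
pos [0.5016 0.1008 0.0827] ang 5.3 tilt [ 0.017  0.001 -1.   ] q [ 0.41  0.2  -0.72  1.95  0.16  1.03 -1.85] f [ 1.5 -1.6 35.9] gw 0.157 35.013622641563416 5.7
```

```bash
python3 -m handwheel '[{"x":0,"y":0,"z":-0.004,"wx":0,"wy":0,"wz":0},{"x":0,"y":0,"z":-0.004,"wx":0,"wy":0,"wz":0}]'; python3 - <<'E'
from h import *
st(); im,K,T=cap("scene"); cv2.imwrite("pics/g4.png",cv2.resize(im[190:290,340:440],None,fx=5,fy=5,interpolation=cv2.INTER_CUBIC))
E
```

```text
time: 5.87
position: [0.5006, 0.1007, 0.0831]
tool_rot: [-3.136, -0.146, -0.026]
ft_force: [13.5, 1.9, 5.1]
grip_width: 0.156
grip_force: 35.0
pos [0.5006 0.1007 0.0831] ang 5.3 tilt [ 0.017 -0.001 -1.   ] q [ 0.42  0.19 -0.72  1.95  0.15  1.03 -1.85] f [13.5  1.9  5.1] gw 0.156 35.000426173210144 5.8667
```

View pics/g4.png

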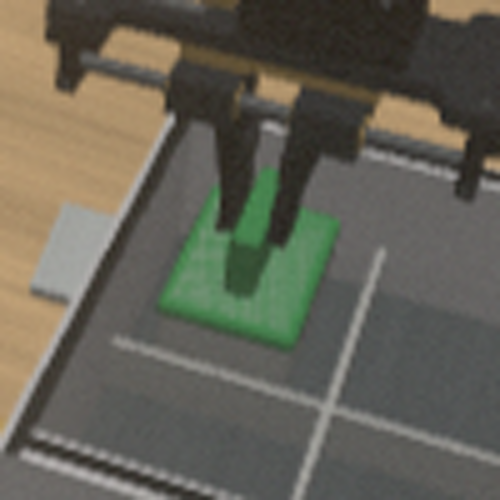

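```bash
python3 - <<'E'
from h import *
im,K,T=cap("scene")
f=lambda u,v:(340+u/5-.4,190+v/5-.4)
Rm=np.array([[np.cos(TH),np.sin(TH)],[-np.sin(TH),np.cos(TH)]])
for z in(.061,.065):
  for c in((157,305),(292,350),(343,215)):
    p=ray(f(*c),z,K,T)[:2]; print(z,(Rm@(p-BOX)).round(4))
E
```

```text
0.061 [-0.0167 -0.081 ]
0.061 [-0.0143 -0.0206]
0.061 [-0.1114 -0.0206]
0.065 [-0.0124 -0.0801]
0.065 [-0.01   -0.0201]
0.065 [-0.1064 -0.0201]
```

The tin is on the floor, flat, but against the −x wall. I'll back it off 6 mm, release and raise.

```bash
python3 -m handwheel '[{"x":0.007,"y":0,"z":-0.002,"wx":0,"wy":0,"wz":0},{"x":0.007,"y":0,"z":-0.002,"wx":0,"wy":0,"wz":0},{"x":0.007,"y":0,"z":0.002,"wx":0,"wy":0,"wz":0},{"x":0.007,"y":0,"z":0.002,"wx":0,"wy":0,"wz":0}]'; python3 -m handwheel '[{"x":0,"y":0,"z":0,"wx":0,"wy":0,"wz":0},{"x":0,"y":0,"z":0,"wx":0,"wy":0,"wz":0},{"x":0,"y":0,"z":0,"wx":0,"wy":0,"wz":0},{"x":0,"y":0,"z":0,"wx":0,"wy":0,"wz":0},{"x":0,"y":0,"z":0,"wx":0,"wy":0,"wz":0},{"x":0,"y":0,"z":-0.02,"wx":0,"wy":0,"wz":0},{"x":0,"y":0,"z":-0.05,"wx":0,"wy":0,"wz":0},{"x":0,"y":0,"z":-0.09,"wx":0,"wy":0,"wz":0},{"x":0,"y":0,"z":-0.12,"wx":0,"wy":0,"wz":0},{"x":0,"y":0,"z":-0.12,"wx":0,"wy":0,"wz":0}]' 0.045; python3 - <<'E'
from h import *
st(); im,K,T=cap("top")
c=[(0,0)]
m=mask(im,*COL['red'])[140:195,355:410]; print(m.sum()/255)
def P(l,off,z): return np.array([ray((u/4+off[0]-.4,v/4+off[1]-.4),z,K,T)[:2] for u,v in l])
c0,sz,a,k=tin(im,K,T,'red',(345,130,420,205)); print(c0,sz,np.degrees(a))
rel([.626,-.333,.2],-12.1)
cv2.imwrite("pics/t3.png",np.hstack([cv2.resize(im[140:200,350:420],None,fx=5,fy=5,interpolation=cv2.INTER_CUBIC),cv2.resize(im[140:260,170:270],None,fx=2.5,fy=2.5)[:300]]))
E
```

```text
time: 6.3
position: [0.5018, 0.101, 0.0817]
tool_rot: [3.137, 0.146, 0.005]
ft_force: [-8.1, -2.7, 33.5]
grip_width: 0.159
grip_force: 35.0
time: 7.13
position: [0.5033, 0.1019, 0.2035]
tool_rot: [-3.138, -0.147, -0.016]
ft_force: [1.9, 0.6, -0.2]
grip_width: 0.513
grip_force: 0.0
pos [0.5033 0.1019 0.2035] ang 5.4 tilt [ 0.01  0.   -1.  ] q [ 0.46  0.08 -0.73  1.8   0.06  1.28 -1.77] f [ 1.9  0.6 -0.2] gw 0.513 0.0 7.1333
284.0
[ 0.63736011 -0.32481659] [39.35776138 91.16467285] -11.915429
shift [0.0831 0.444  0.0013] turn [-0.  -0.4 17.4] t 7.1833 f [ 1.4  0.2 -1.2] w 0.5158300543452071 0.0
```

View pics/t3.png

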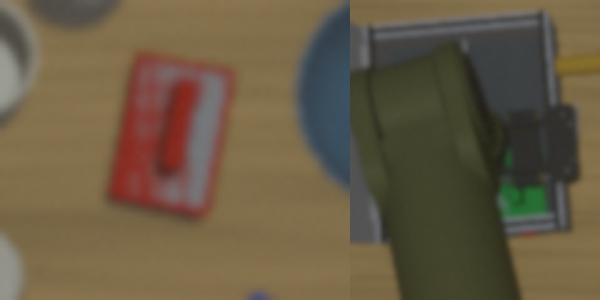

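```bash
python3 -m handwheel '[{"x":0.008,"y":0.041,"z":0,"wx":0,"wy":0,"wz":2},{"x":0.016,"y":0.082,"z":0,"wx":0,"wy":0,"wz":4},{"x":0.024,"y":0.123,"z":0,"wx":0,"wy":0,"wz":6},{"x":0.032,"y":0.164,"z":0,"wx":0,"wy":0,"wz":8},{"x":0.04,"y":0.205,"z":0,"wx":0,"wy":0,"wz":10},{"x":0.048,"y":0.246,"z":0,"wx":0,"wy":0,"wz":12},{"x":0.056,"y":0.287,"z":0,"wx":0,"wy":0,"wz":14},{"x":0.064,"y":0.328,"z":0,"wx":0,"wy":0,"wz":16},{"x":0.072,"y":0.369,"z":0,"wx":0,"wy":0,"wz":17.4},{"x":0.08,"y":0.41,"z":0,"wx":0,"wy":0,"wz":17.4}]'; python3 - <<'E'
from h import *
rel([.628,-.333,.1],-12.1)
E
```

```text
time: 8.02
position: [0.6167, -0.3007, 0.1949]
tool_rot: [-3.123, 0.331, 0.005]
ft_force: [1.1, -0.3, 0.7]
grip_width: 0.514
grip_force: 0.0
shift [0.0182 0.0292 0.0948] turn [-0.   0.2 -0. ] t 8.0167 f [ 1.1 -0.3  0.7] w 0.5143515527025356 0.0
```

```bash
python3 -m handwheel '[{"x":0.018,"y":0.027,"z":0,"wx":0,"wy":0,"wz":0},{"x":0.018,"y":0.027,"z":0,"wx":0,"wy":0,"wz":0},{"x":0.018,"y":0.027,"z":0.04,"wx":0,"wy":0,"wz":0},{"x":0.018,"y":0.027,"z":0.08,"wx":0,"wy":0,"wz":0},{"x":0.018,"y":0.027,"z":0.095,"wx":0,"wy":0,"wz":0},{"x":0.018,"y":0.027,"z":0.095,"wx":0,"wy":0,"wz":0}]'; python3 - <<'E'
from h import *
rel([.628,-.333,.044],-12.1); st()
im,K,T=cap("scene"); cv2.imwrite("pics/r1.png",cv2.resize(im[120:270,140:310],None,fx=3.5,fy=3.5))
s=ctrl.get_state();print('tcp',(proj(s['position'],K,T)-[140,120])*3.5,'bar',(proj([.636,-.335,.068],K,T)-[140,120])*3.5)
E
```

```text
time: 8.52
position: [0.6247, -0.3268, 0.0941]
tool_rot: [-3.119, 0.328, 0.02]
ft_force: [-0.2, -0.0, -0.9]
grip_width: 0.518
grip_force: 0.0
shift [0.0052 0.0056 0.05  ] turn [-0.2  0.7  0.1] t 8.5167 f [-0.2 -0.  -0.9] w 0.5180484358281616 0.0
pos [ 0.6247 -0.3268  0.0941] ang -12.0 tilt [-0.013 -0.004 -1.   ] q [ 0.74  0.56 -0.41  1.42  0.23  1.22 -1.48] f [-0.2 -0.  -0.9] gw 0.518 0.0 8.5167
tcp [223.46370709 281.97889667] bar [212.54772378 320.30458971]
```

View pics/r1.png

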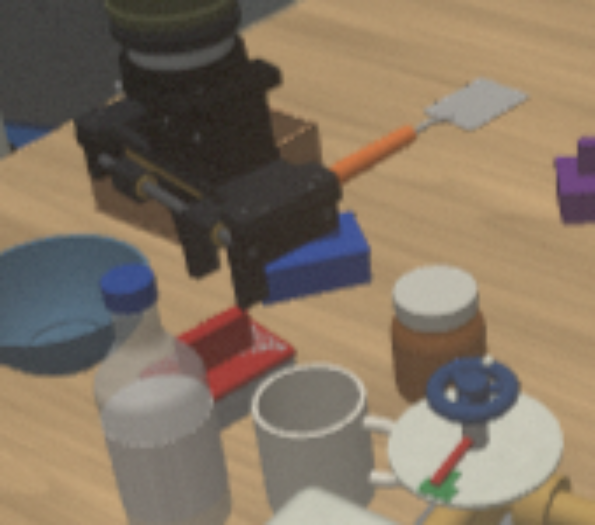

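```bash
python3 -m handwheel '[{"x":0.005,"y":0.004,"z":0.02,"wx":0,"wy":0,"wz":0},{"x":0.005,"y":0.004,"z":0.04,"wx":0,"wy":0,"wz":0},{"x":0.005,"y":0.004,"z":0.05,"wx":0,"wy":0,"wz":0},{"x":0.005,"y":0.004,"z":0.05,"wx":0,"wy":0,"wz":0}]'; python3 -m handwheel '[{"x":0,"y":0,"z":0,"wx":0,"wy":0,"wz":0},{"x":0,"y":0,"z":0,"wx":0,"wy":0,"wz":0},{"x":0,"y":0,"z":0,"wx":0,"wy":0,"wz":0},{"x":0,"y":0,"z":0,"wx":0,"wy":0,"wz":0},{"x":0,"y":0,"z":0,"wx":0,"wy":0,"wz":0},{"x":0,"y":0,"z":0,"wx":0,"wy":0,"wz":0},{"x":0,"y":0,"z":0,"wx":0,"wy":0,"wz":0},{"x":0,"y":0,"z":0,"wx":0,"wy":0,"wz":0},{"x":0,"y":0,"z":0,"wx":0,"wy":0,"wz":0}]' 0 45; python3 -m handwheel '[{"x":0,"y":0,"z":-0.04,"wx":0,"wy":0,"wz":0},{"x":0,"y":0,"z":-0.08,"wx":0,"wy":0,"wz":0},{"x":0,"y":0,"z":-0.12,"wx":0,"wy":0,"wz":0},{"x":0,"y":0,"z":-0.16,"wx":0,"wy":0,"wz":0},{"x":0,"y":0,"z":-0.16,"wx":0,"wy":0,"wz":0}]'; python3 - <<'E'
from h import *
st(); p=bx(.056,-.05); rel([*p,.2],5.3)
E
```

```text
time: 8.9
position: [0.6323, -0.3333, 0.0508]
tool_rot: [-3.123, 0.329, 0.005]
ft_force: [-1.3, 0.7, -0.4]
grip_width: 0.516
grip_force: 0.0
time: 9.65
position: [0.6337, -0.3342, 0.0532]
tool_rot: [3.124, -0.33, 0.001]
ft_force: [-1.7, 0.2, 3.1]
grip_width: 0.154
grip_force: 45.0
time: 10.07
position: [0.6374, -0.3352, 0.2227]
tool_rot: [3.119, -0.329, 0.022]
ft_force: [1.3, 0.8, 0.4]
grip_width: 0.156
grip_force: 45.0
pos [ 0.6374 -0.3352  0.2227] ang -12.1 tilt [ 0.014  0.003 -1.   ] q [ 0.73  0.49 -0.43  1.25  0.2   1.42 -1.46] f [1.3 0.8 0.4] gw 0.156 44.99181926250458 10.0667
shift [-0.1138 -0.4335  0.0195] turn [  0.3  -0.8 -17.4] t 10.0667 f [1.3 0.8 0.4] w 0.1564043039925371 44.99181926250458
```

```bash
python3 -m handwheel '[{"x":-0.01,"y":-0.036,"z":0,"wx":0,"wy":0,"wz":-2},{"x":-0.02,"y":-0.072,"z":0,"wx":0,"wy":0,"wz":-4},{"x":-0.03,"y":-0.108,"z":0,"wx":0,"wy":0,"wz":-6},{"x":-0.04,"y":-0.144,"z":0,"wx":0,"wy":0,"wz":-8},{"x":-0.05,"y":-0.18,"z":0,"wx":0,"wy":0,"wz":-10},{"x":-0.06,"y":-0.216,"z":0,"wx":0,"wy":0,"wz":-12},{"x":-0.07,"y":-0.252,"z":0,"wx":0,"wy":0,"wz":-14},{"x":-0.08,"y":-0.288,"z":0,"wx":0,"wy":0,"wz":-16},{"x":-0.09,"y":-0.324,"z":0,"wx":0,"wy":0,"wz":-17.4},{"x":-0.1,"y":-0.36,"z":0,"wx":0,"wy":0,"wz":-17.4}]'; python3 -m handwheel '[{"x":0,"y":0,"z":0,"wx":0,"wy":0,"wz":0},{"x":0,"y":0,"z":0,"wx":0,"wy":0,"wz":0}]'; python3 - <<'E'
from h import *
st(); p=bx(.056,-.05); rel([*p,.11],5.3)
E
```

```text
time: 10.9
position: [0.6098, 0.0406, 0.2116]
tool_rot: [3.138, 0.149, -0.002]
ft_force: [0.9, 0.7, -2.0]
grip_width: 0.155
grip_force: 45.0
time: 11.07
position: [0.6097, 0.0431, 0.212]
tool_rot: [-3.137, -0.158, 0.001]
ft_force: [0.6, -1.5, -2.8]
grip_width: 0.156
grip_force: 45.0
pos [0.6097 0.0431 0.212 ] ang 5.8 tilt [-0.001 -0.001 -1.   ] q [ 0.41  0.31 -0.65  1.55  0.19  1.35 -1.72] f [ 0.6 -1.5 -2.8] gw 0.156 44.99176204204559 11.0667
shift [ 0.0141 -0.0681  0.102 ] turn [-0.1  0.   0.5] t 11.0667 f [ 0.6 -1.5 -2.8] w 0.155726947971791 44.99176204204559
```

```bash
python3 -m handwheel '[{"x":0.007,"y":-0.034,"z":0,"wx":0,"wy":0,"wz":0},{"x":0.014,"y":-0.067,"z":0,"wx":0,"wy":0,"wz":0},{"x":0.014,"y":-0.067,"z":0,"wx":0,"wy":0,"wz":0},{"x":0.014,"y":-0.067,"z":0.03,"wx":0,"wy":0,"wz":0},{"x":0.014,"y":-0.067,"z":0.06,"wx":0,"wy":0,"wz":0},{"x":0.014,"y":-0.067,"z":0.08,"wx":0,"wy":0,"wz":0},{"x":0.014,"y":-0.067,"z":0.1,"wx":0,"wy":0,"wz":0},{"x":0.014,"y":-0.067,"z":0.1,"wx":0,"wy":0,"wz":0}]'; python3 - <<'E'
from h import *
p=bx(.056,-.05); rel([*p,.078],5.3)
st(); im,K,T=cap("scene"); cv2.imwrite("pics/r2.png",cv2.resize(im[190:310,330:450],None,fx=4,fy=4,interpolation=cv2.INTER_CUBIC))
E
```

```text
time: 11.73
position: [0.6152, 0.1039, 0.1069]
tool_rot: [3.137, 0.144, -0.015]
ft_force: [-1.3, -0.0, -3.3]
grip_width: 0.152
grip_force: 45.0
shift [ 0.0027 -0.0083  0.0289] turn [ 0.1  0.5 -0.1] t 11.7333 f [-1.3 -0.  -3.3] w 0.15189040831582584 44.99187469482422
pos [0.6152 0.1039 0.1069] ang 5.2 tilt [-0.009  0.001 -1.   ] q [ 0.3   0.43 -0.64  1.63  0.27  1.19 -1.88] f [-1.3 -0.  -3.3] gw 0.152 44.99187469482422 11.7333
```

View pics/r2.png

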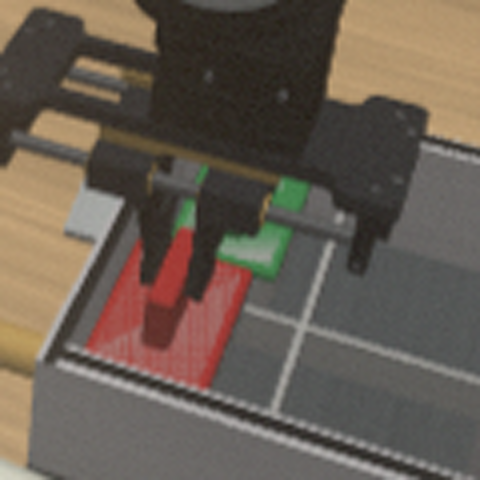

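```bash
python3 - <<'E'
from h import *
im,K,T=cap("scene")
f=lambda u,v:(330+u/4-.4,190+v/4-.4)
Rm=np.array([[np.cos(TH),np.sin(TH)],[-np.sin(TH),np.cos(TH)]])
for z in(.09,):
  for c in((85,347),(208,388),(252,268)):
    p=ray(f(*c),z,K,T)[:2]; print(z,(Rm@(p-BOX)).round(4))
print(Rm@(ctrl.get_state()['position'][:2]-BOX))
E
```

```text
0.09 [ 0.0997 -0.0884]
0.09 [ 0.0998 -0.0276]
0.09 [ 0.0128 -0.0292]
[ 0.05651246 -0.05707192]
```

The red tin is level and centred at box (0.056, −0.058), so it fits with a small shift in y. I'll lower and release it.

```bash
python3 -m handwheel '[{"x":0,"y":-0.007,"z":0,"wx":0,"wy":0,"wz":0},{"x":0,"y":-0.007,"z":0.01,"wx":0,"wy":0,"wz":0},{"x":0,"y":-0.007,"z":0.018,"wx":0,"wy":0,"wz":0},{"x":0,"y":-0.007,"z":0.024,"wx":0,"wy":0,"wz":0},{"x":0,"y":-0.007,"z":0.029,"wx":0,"wy":0,"wz":0},{"x":0,"y":-0.007,"z":0.033,"wx":0,"wy":0,"wz":0},{"x":0,"y":-0.007,"z":0.033,"wx":0,"wy":0,"wz":0}]'; python3 -c "
from h import *
st()"
```

```text
time: 12.42
position: [0.6175, 0.1136, 0.0788]
tool_rot: [3.138, 0.147, -0.001]
ft_force: [0.7, -0.2, -1.9]
grip_width: 0.155
grip_force: 45.0
pos [0.6175 0.1136 0.0788] ang 5.3 tilt [-0.001  0.    -1.   ] q [ 0.28  0.46 -0.64  1.65  0.29  1.13 -1.91] f [ 0.7 -0.2 -1.9] gw 0.155 44.991976618766785 12.4167
```

```bash
python3 -m handwheel '[{"x":0,"y":0,"z":0.002,"wx":0,"wy":0,"wz":0},{"x":0,"y":0,"z":0.004,"wx":0,"wy":0,"wz":0},{"x":0,"y":0,"z":0.004,"wx":0,"wy":0,"wz":0}]'; python3 -m handwheel '[{"x":0,"y":0,"z":0,"wx":0,"wy":0,"wz":0},{"x":0,"y":0,"z":0,"wx":0,"wy":0,"wz":0},{"x":0,"y":0,"z":0,"wx":0,"wy":0,"wz":0},{"x":0,"y":0,"z":0,"wx":0,"wy":0,"wz":0},{"x":0,"y":0,"z":0,"wx":0,"wy":0,"wz":0},{"x":0,"y":0,"z":-0.02,"wx":0,"wy":0,"wz":0},{"x":0,"y":0,"z":-0.05,"wx":0,"wy":0,"wz":0},{"x":0,"y":0,"z":-0.09,"wx":0,"wy":0,"wz":0},{"x":0,"y":0,"z":-0.13,"wx":0,"wy":0,"wz":0},{"x":0,"y":0,"z":-0.13,"wx":0,"wy":0,"wz":0}]' 0.045; python3 -m handwheel '[{"x":0,"y":0.04,"z":-0.04,"wx":0,"wy":0,"wz":0},{"x":0,"y":0.08,"z":-0.08,"wx":0,"wy":0,"wz":0},{"x":0,"y":0.12,"z":-0.11,"wx":0,"wy":0,"wz":0},{"x":0,"y":0.16,"z":-0.11,"wx":0,"wy":0,"wz":0},{"x":0,"y":0.18,"z":-0.11,"wx":0,"wy":0,"wz":0}]' 0; python3 - <<'E'
from h import *
st(); im,K,T=cap("scene")
Rm=np.array([[np.cos(TH),np.sin(TH)],[-np.sin(TH),np.cos(TH)]])
for c,r in(('green',(340,190,430,290)),('red',(340,190,430,310))):
    m=mask(im,*COL[c]); q=np.zeros_like(m); x0,y0,x1,y1=r; q[y0:y1,x0:x1]=m[y0:y1,x0:x1]
    k=max(cv2.findContours(q,cv2.RETR_EXTERNAL,cv2.CHAIN_APPROX_NONE)[0],key=cv2.contourArea)[:,0]
    P=np.array([Rm@(ray(p,.061,K,T)[:2]-BOX) for p in k]); b=cv2.boxPoints(cv2.minAreaRect((P*1000).astype(np.float32))); print(c,b.round(0).tolist())
im,K,T=cap("top"); cv2.imwrite("pics/f.png",cv2.resize(im[120:250,95:275],None,fx=4,fy=4,interpolation=cv2.INTER_CUBIC))
E
```

```text
time: 12.67
position: [0.618, 0.1138, 0.0781]
tool_rot: [3.137, 0.146, 0.001]
ft_force: [-5.7, -2.3, 11.6]
grip_width: 0.159
grip_force: 45.0
time: 13.5
position: [0.622, 0.1157, 0.2145]
tool_rot: [-3.136, -0.147, -0.022]
ft_force: [1.0, 0.9, 2.0]
grip_width: 0.516
grip_force: 0.0
time: 13.92
position: [0.6347, -0.0565, 0.3166]
tool_rot: [3.138, 0.15, 0.007]
ft_force: [1.3, -0.1, -0.0]
grip_width: 0.224
grip_force: 0.0
pos [ 0.6347 -0.0565  0.3166] ang 5.5 tilt [ 0.005  0.001 -1.   ] q [ 0.51  0.32 -0.61  1.32  0.18  1.55 -1.55] f [ 1.3 -0.1 -0. ] gw 0.224 0.0 13.9167
green [[-103.0, -41.0], [-43.0, -43.0], [-42.0, -23.0], [-102.0, -20.0]]
red [[4.0, -79.0], [73.0, -79.0], [73.0, -18.0], [4.0, -18.0]]
```

```bash
python3 - <<'E'
from h import *
Rm=np.array([[np.cos(TH),np.sin(TH)],[-np.sin(TH),np.cos(TH)]])
im,K,T=cap("top"); h=cv2.cvtColor(im,cv2.COLOR_BGR2HSV)
# dark-handle + lid: T-handle black bar blob
for n,(lo,hi) in {'green':((45,50,30),(90,255,255)),'red':((168,60,50),(10,255,255))}.items():
    m=mask(im,lo,hi); q=np.zeros_like(m); q[140:240,180:262]=m[140:240,180:262]
    v,u=np.nonzero(q); P=np.array([Rm@(ray(p,.061,K,T)[:2]-BOX) for p in zip(u,v)])*1000
    print(n,len(P),np.percentile(P,[1,5,50,95,99],axis=0).round(0).tolist())
m=cv2.inRange(h,(0,0,0),(180,255,60)); q=np.zeros_like(m); q[160:215,98:125]=m[160:215,98:125]
k=max(cv2.findContours(q,cv2.RETR_EXTERNAL,cv2.CHAIN_APPROX_NONE)[0],key=cv2.contourArea)
print('bar',cv2.minAreaRect(k))
E
```

```text
green 716 [[-107.0, -84.0], [-103.0, -81.0], [-63.0, -51.0], [-22.0, -21.0], [-18.0, -18.0]]
red 761 [[-125.0, -82.0], [16.0, -79.0], [59.0, -50.0], [104.0, -19.0], [108.0, -16.0]]
bar ((110.00874328613281, 184.43450927734375), (8.1941499710083, 29.670751571655273), 7.594643592834473)
```

```bash
python3 - <<'E'
from h import *
im,K,T=cap("top")
for a in np.arange(1.70,1.98,.04):
    c,s=np.cos(a),np.sin(a)
    g=lambda x,d,n: np.array([*bx(x,.105-d*c+n*s),.1+d*s+n*c])
    print(a.round(2),proj(g(0,.24,.046),K,T).round(1),proj(g(.125,.21,.0),K,T).round(1),proj(g(-.125,.21,.0),K,T).round(1))
print(bx(-.085,.26)); rel([*bx(-.085,0),.38],5.3); rel([*bx(-.085,.26),.38],5.3)
E
```

```text
1.7 [120.5 182.4] [141.9 131.9] [147.5 233.5]
1.74 [117.1 182.9] [138.7 132.3] [144.2 233.8]
1.78 [113.8 183.5] [135.5 132.8] [140.9 234.2]
1.82 [110.7 184.1] [132.4 133.2] [137.8 234.5]
1.86 [107.8 184.7] [129.4 133.8] [134.7 234.9]
1.9 [104.9 185.3] [126.6 134.3] [131.7 235.2]
1.94 [102.3 185.9] [123.8 134.9] [128.9 235.6]
1.98 [ 99.8 186.6] [121.1 135.5] [126.1 236. ]
[0.44784705 0.40803692]
shift [-0.1427 -0.2211 -0.0668] turn [-0.   0.  -0.2] t 14.1167 f [-0.3  1.4  0.1] w 0.05497826682472123 0.0
shift [-0.1434 -0.4811 -0.0667] turn [-0.   0.  -0.2] t 14.1167 f [-0.3  1.4  0.1] w 0.05497826682472123 0.0
```

```bash
python3 -m handwheel '[{"x":-0.03,"y":-0.02,"z":-0.02,"wx":0,"wy":0,"wz":0},{"x":-0.06,"y":-0.04,"z":-0.04,"wx":0,"wy":0,"wz":0},{"x":-0.09,"y":-0.06,"z":-0.06,"wx":0,"wy":0,"wz":0},{"x":-0.12,"y":-0.085,"z":-0.067,"wx":0,"wy":0,"wz":0},{"x":-0.143,"y":-0.115,"z":-0.067,"wx":0,"wy":0,"wz":0},{"x":-0.143,"y":-0.155,"z":-0.067,"wx":0,"wy":0,"wz":0},{"x":-0.143,"y":-0.195,"z":-0.067,"wx":0,"wy":0,"wz":0},{"x":-0.143,"y":-0.235,"z":-0.067,"wx":0,"wy":0,"wz":0},{"x":-0.143,"y":-0.275,"z":-0.067,"wx":0,"wy":0,"wz":0},{"x":-0.143,"y":-0.315,"z":-0.067,"wx":0,"wy":0,"wz":0}]'; python3 -m handwheel '[{"x":0,"y":-0.04,"z":0,"wx":0,"wy":0,"wz":0},{"x":0,"y":-0.08,"z":0,"wx":0,"wy":0,"wz":0},{"x":0,"y":-0.12,"z":0,"wx":0,"wy":0,"wz":0},{"x":0,"y":-0.16,"z":0,"wx":0,"wy":0,"wz":0},{"x":0,"y":-0.166,"z":0,"wx":0,"wy":0,"wz":0},{"x":0,"y":-0.166,"z":0,"wx":0,"wy":0,"wz":0}]'; python3 - <<'E'
from h import *
st(); rel([*bx(-.085,.26),.28],5.3)
E
```

```text
time: 14.95
position: [0.4598, 0.2476, 0.3804]
tool_rot: [3.137, 0.151, 0.001]
ft_force: [0.3, -0.5, -0.4]
grip_width: 0.009
grip_force: 0.0
time: 15.45
position: [0.4418, 0.4144, 0.3792]
tool_rot: [-3.136, -0.164, 0.006]
ft_force: [0.1, -0.9, -0.2]
grip_width: 0.007
grip_force: 0.0
pos [0.4418 0.4144 0.3792] ang 6.0 tilt [-0.004 -0.002 -1.   ] q [-0.06  0.34 -0.99  1.26  0.28  1.69 -2.46] f [ 0.1 -0.9 -0.2] gw 0.007 0.0 15.45
shift [0.0057 0.0072 0.0992] turn [-0.1  0.2  0.7] t 15.45 f [ 0.1 -0.9 -0.2] w 0.007070848778074062 0.0
```

```bash
python3 -m handwheel '[{"x":-0.004,"y":0.007,"z":0.03,"wx":0,"wy":0,"wz":0},{"x":-0.004,"y":0.007,"z":0.06,"wx":0,"wy":0,"wz":0.5},{"x":-0.004,"y":0.007,"z":0.09,"wx":0,"wy":0,"wz":0.7},{"x":-0.004,"y":0.007,"z":0.1,"wx":0,"wy":0,"wz":0.7},{"x":-0.004,"y":0.03,"z":0.1,"wx":0,"wy":0,"wz":0.7},{"x":-0.004,"y":0.06,"z":0.1,"wx":0,"wy":0,"wz":0.7},{"x":-0.004,"y":0.08,"z":0.1,"wx":0,"wy":0,"wz":0.7},{"x":-0.004,"y":0.10,"z":0.1,"wx":0,"wy":0,"wz":0.7},{"x":-0.004,"y":0.12,"z":0.1,"wx":0,"wy":0,"wz":0.7}]' 0 20; python3 - <<'E'
from h import *
st(); rel([*bx(-.095,.105),.285],5.3)
E
```

```text
time: 16.2
position: [0.4535, 0.2922, 0.2836]
tool_rot: [-3.133, -0.131, -0.007]
ft_force: [-0.8, 6.3, 5.7]
grip_width: 0.01
grip_force: 3.3
pos [0.4535 0.2922 0.2836] ang 4.8 tilt [ 0.005 -0.006 -1.   ] q [ 0.28  0.14 -0.98  1.61  0.11  1.45 -2.19] f [-0.8  6.3  5.7] gw 0.01 3.3098053839057684 16.2
shift [-0.0046  0.0391 -0.0017] turn [-0.3 -0.3 -0.5] t 16.2 f [-0.8  6.3  5.7] w 0.009608355597304163 3.3098053839057684
```

```bash
python3 -m handwheel '[{"x":-0.004,"y":0.02,"z":0,"wx":0,"wy":0,"wz":0},{"x":-0.004,"y":0.04,"z":0,"wx":0,"wy":0,"wz":0},{"x":-0.004,"y":0.06,"z":0,"wx":0,"wy":0,"wz":0},{"x":-0.004,"y":0.08,"z":0,"wx":0,"wy":0,"wz":0},{"x":-0.004,"y":0.097,"z":0.003,"wx":0,"wy":0,"wz":0},{"x":-0.004,"y":0.115,"z":0.01,"wx":0,"wy":0,"wz":0},{"x":-0.004,"y":0.132,"z":0.018,"wx":0,"wy":0,"wz":0},{"x":-0.004,"y":0.148,"z":0.028,"wx":0,"wy":0,"wz":0}]'; python3 - <<'E'
from h import *
st(); rel([*bx(-.095,-.045),.217],5.3)
E
```

```text
time: 16.87
position: [0.462, 0.1418, 0.2539]
tool_rot: [-3.138, -0.129, -0.005]
ft_force: [1.0, 2.1, 0.0]
grip_width: 0.004
grip_force: 0.9
pos [0.462  0.1418 0.2539] ang 4.7 tilt [ 0.003 -0.001 -1.   ] q [ 0.51 -0.03 -0.83  1.78 -0.03  1.38 -1.81] f [1.  2.1 0. ] gw 0.004 0.8635908365249634 16.8667
shift [0.0008 0.0386 0.0368] turn [-0.  -0.2 -0.6] t 16.8667 f [1.  2.1 0. ] w 0.003913717569907691 0.8635908365249634
```

```bash
python3 -m handwheel '[{"x":0,"y":0.015,"z":0.012,"wx":0,"wy":0,"wz":0},{"x":0,"y":0.028,"z":0.024,"wx":0,"wy":0,"wz":0},{"x":0,"y":0.039,"z":0.037,"wx":0,"wy":0,"wz":0},{"x":0,"y":0.05,"z":0.053,"wx":0,"wy":0,"wz":0},{"x":0,"y":0.059,"z":0.07,"wx":0,"wy":0,"wz":0},{"x":0,"y":0.067,"z":0.086,"wx":0,"wy":0,"wz":0},{"x":0,"y":0.072,"z":0.1,"wx":0,"wy":0,"wz":0},{"x":0,"y":0.076,"z":0.115,"wx":0,"wy":0,"wz":0},{"x":0,"y":0.078,"z":0.125,"wx":0,"wy":0,"wz":0}]'; python3 - <<'E'
from h import *
st(); rel([*bx(-.095,-.085),.112],5.3)
E
```

```text
time: 17.62
position: [0.4677, 0.0628, 0.1272]
tool_rot: [3.138, 0.126, -0.0]
ft_force: [-0.1, 0.4, -0.3]
grip_width: 0.005
grip_force: 0.0
pos [0.4677 0.0628 0.1272] ang 4.6 tilt [-0.     0.001 -1.   ] q [ 0.56  0.05 -0.77  1.98  0.04  1.13 -1.71] f [-0.1  0.4 -0.3] gw 0.005 0.0 17.6167
shift [ 0.0021 -0.0006  0.0152] turn [ 0.1  0.  -0.7] t 17.6167 f [-0.1  0.4 -0.3] w 0.004776524754727655 0.0
```

```bash
python3 -m handwheel '[{"x":0,"y":0,"z":0.008,"wx":0,"wy":0,"wz":0},{"x":0,"y":0,"z":0.013,"wx":0,"wy":0,"wz":0},{"x":0,"y":0,"z":0.017,"wx":0,"wy":0,"wz":0},{"x":0,"y":0,"z":0.02,"wx":0,"wy":0,"wz":0}]'; python3 - <<'E'
from h import *
st(); im,K,T=cap("scene","sv.png"); im,K,T=cap("top","tv.png")
for x in(-.125,.125):
  for a in (0.,.1,.2): print(x,a,proj([*bx(x,.105-.21*np.cos(a)+.012*np.sin(a)),.112+.21*np.sin(a)],K,T).round(1))
E
```

```text
time: 17.95
position: [0.4685, 0.064, 0.1082]
tool_rot: [3.138, 0.129, 0.001]
ft_force: [-2.4, -0.4, 6.6]
grip_width: 0.005
grip_force: 3.4
pos [0.4685 0.064  0.1082] ang 4.7 tilt [ 0.001  0.001 -1.   ] q [ 0.56  0.08 -0.77  2.    0.07  1.09 -1.73] f [-2.4 -0.4  6.6] gw 0.005 3.4295434621162713 17.95
-0.125 0.0 [254.9 229.5]
-0.125 0.1 [253.3 229.1]
-0.125 0.2 [250.9 228.8]
0.125 0.0 [248.  142.3]
0.125 0.1 [246.3 140.6]
0.125 0.2 [243.8 139. ]
```

```bash
python3 -m handwheel '[{"x":0,"y":0,"z":0.003,"wx":0,"wy":0,"wz":0},{"x":0,"y":0,"z":0.006,"wx":0,"wy":0,"wz":0},{"x":0,"y":0,"z":0.008,"wx":0,"wy":0,"wz":0},{"x":0,"y":0,"z":0.008,"wx":0,"wy":0,"wz":0}]'; python3 -m handwheel '[{"x":0,"y":0,"z":-0.04,"wx":0,"wy":0,"wz":0},{"x":0,"y":0,"z":-0.08,"wx":0,"wy":0,"wz":0},{"x":0,"y":0.04,"z":-0.12,"wx":0,"wy":0,"wz":0},{"x":0,"y":0.08,"z":-0.16,"wx":0,"wy":0,"wz":0},{"x":0,"y":0.12,"z":-0.19,"wx":0,"wy":0,"wz":0},{"x":0,"y":0.16,"z":-0.19,"wx":0,"wy":0,"wz":0},{"x":0,"y":0.2,"z":-0.19,"wx":0,"wy":0,"wz":0},{"x":0,"y":0.22,"z":-0.19,"wx":0,"wy":0,"wz":0},{"x":0,"y":0.22,"z":-0.19,"wx":0,"wy":0,"wz":0}]'; python3 - <<'E'
from h import *
st()
im,K,T=cap("top"); h=cv2.cvtColor(im,cv2.COLOR_BGR2HSV)
p=proj([*bx(0,-.135),.157],K,T); print('handle expected px',p); u,v=p.astype(int)
m=cv2.inRange(h,(0,0,0),(180,255,70)); q=np.zeros_like(m); q[v-20:v+20,u-20:u+20]=m[v-20:v+20,u-20:u+20]
k=max(cv2.findContours(q,cv2.RETR_EXTERNAL,cv2.CHAIN_APPROX_NONE)[0],key=cv2.contourArea)[:,0]
P=np.array([ray(x,.157,K,T)[:2]*1000 for x in k],np.float32); c,s,a=cv2.minAreaRect(P); print('bar',c,s,a)
im=cv2.resize(im[130:245,170:330],None,fx=4,fy=4,interpolation=cv2.INTER_CUBIC); cv2.imwrite("pics/last.png",im)
E
```

```text
time: 18.38
position: [0.4692, 0.0636, 0.104]
tool_rot: [3.136, 0.128, 0.001]
ft_force: [-12.0, -2.8, 29.9]
grip_width: 0.006
grip_force: 15.2
time: 19.13
position: [0.4854, -0.1644, 0.2905]
tool_rot: [3.136, 0.111, 0.002]
ft_force: [-0.4, -1.3, -0.4]
grip_width: 0.008
grip_force: 0.0
pos [ 0.4854 -0.1644  0.2905] ang 4.1 tilt [ 0.001  0.004 -1.   ] q [ 0.79  0.02 -0.52  1.67  0.01  1.46 -1.23] f [-0.4 -1.3 -0.4] gw 0.008 0.0 19.1333
handle expected px [260.52213442 182.03241252]
bar (578.6361694335938, 28.814834594726562) (50.79396057128906, 15.840035438537598) 25.0662784576416
```

```bash
python3 - <<'E'
from h import *
im,K,T=cap("top"); g=cv2.cvtColor(im,cv2.COLOR_BGR2GRAY)
print(g[164:204:2,244:284:2])
for t in(55,70,85):
    q=np.zeros_like(g); q[160:206,242:284]=(g[160:206,242:284]<t)*255
    for k in sorted(cv2.findContours(q,cv2.RETR_EXTERNAL,cv2.CHAIN_APPROX_NONE)[0],key=cv2.contourArea)[-2:]:
        P=np.array([ray(x,.157,K,T)[:2]*1000 for x in k[:,0]],np.float32); print(t,cv2.minAreaRect(P))
E
```

```text
[[124 124 123 105  93 104 104 106 106 107 106 106 107 107 106 106 107 107
  106 105]
 [125 125 123 108  96 106 107 106 106 105 105 104 103 101 100  99  97  97
   94  93]
 [125 125 125 111  90  97  94  93  95  94  92  92  93  91  93  91  94  97
   98  99]
 [124 125 124 113  79  65  57  67  97 101 101 105 108 107 108 107 108 109
  108 109]
 [125 125 125 116  77  47  45  58 100 111 111 111 113 112 110 110 110 110
  110 109]
 [125 125 125 117  84  57  44  47  81 106 112 117 122 118 109 111 111 110
  110 111]
 [126 125 124 120 111  98  55  44  62 111 123 125 127 116 101 103 104 104
  103 104]
 [125 125 125 122 125 121  81  45  49  93 123 127 127 116 101 102 101 102
  101 100]
 [125 125 125 123 127 125 102  51  45  69 117 126 127 118 106 106 106 105
  105 105]
 [124 125 125 123 126 126 117  69  44  52  98 124 127 119 109 109 109 110
  110 110]
 [125 126 125 124 124 127 123  94  48  43  67 115 127 124 113 110 110 108
  109 108]
 [125 126 125 123 123 127 125 113  64  47  56 102 126 126 113 110 109 108
  108 108]
 [125 125 125 123 121 126 126 122  86  69  78  88 124 125 104 106 107 107
  107 
[... 413 characters left out ...]
7 108
  108 108]
 [124 127 127 126 119  82  87 111 112 111 112 112 111 111 111 110 110 111
  110 111]
 [125 126 127 126 121  83  87 113 114 113 113 112 112 112 111 111 111 111
  110 110]]
55 ((579.049560546875, 27.702838897705078), (48.396827697753906, 9.779169082641602), 26.83411979675293)
70 ((532.52587890625, 7.892937183380127), (4.357898712158203, 8.599754333496094), 18.763187408447266)
70 ((577.8994140625, 28.45299530029297), (54.674983978271484, 16.86176872253418), 23.51388168334961)
85 ((516.398193359375, 37.760128021240234), (22.14479637145996, 4.376521110534668), 7.821468830108643)
85 ((567.02001953125, 24.562244415283203), (84.90377044677734, 21.81624984741211), 22.131887435913086)
```

View pics/last.png

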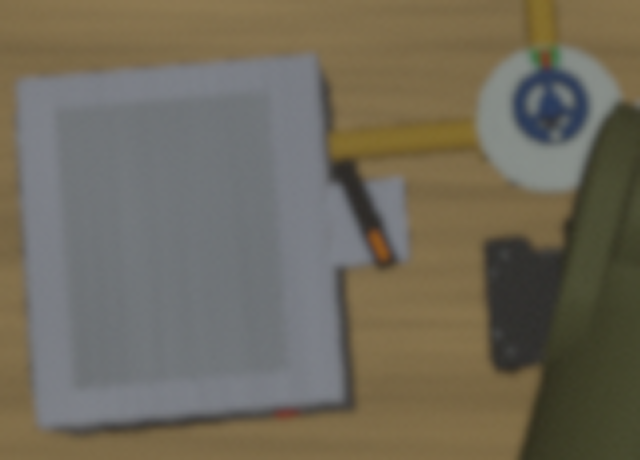

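Lid is shut. The T-handle's bar is centred near (0.568, 0.024) at 22° (latch about −0.29), with the orange end at crop (380,245). To leave joint 7 enough range, I'll grasp with the tool turned half round.

```bash
python3 -m handwheel '[{"x":0,"y":0,"z":0,"wx":0,"wy":0,"wz":-7},{"x":0,"y":0,"z":0,"wx":0,"wy":0,"wz":-14},{"x":0,"y":0,"z":0,"wx":0,"wy":0,"wz":-21},{"x":0,"y":0,"z":0,"wx":0,"wy":0,"wz":-28},{"x":0,"y":0,"z":0,"wx":0,"wy":0,"wz":-35},{"x":0,"y":0,"z":0,"wx":0,"wy":0,"wz":-42},{"x":0,"y":0,"z":0,"wx":0,"wy":0,"wz":-49},{"x":0,"y":0,"z":0,"wx":0,"wy":0,"wz":-56},{"x":0,"y":0,"z":0,"wx":0,"wy":0,"wz":-63},{"x":0,"y":0,"z":0,"wx":0,"wy":0,"wz":-70}]' 0.05 20; python3 -m handwheel '[{"x":0,"y":0,"z":0,"wx":0,"wy":0,"wz":-7},{"x":0,"y":0,"z":0,"wx":0,"wy":0,"wz":-14},{"x":0,"y":0,"z":0,"wx":0,"wy":0,"wz":-21},{"x":0,"y":0,"z":0,"wx":0,"wy":0,"wz":-28},{"x":0,"y":0,"z":0,"wx":0,"wy":0,"wz":-35},{"x":0,"y":0,"z":0,"wx":0,"wy":0,"wz":-42},{"x":0,"y":0,"z":0,"wx":0,"wy":0,"wz":-49},{"x":0,"y":0,"z":0,"wx":0,"wy":0,"wz":-56},{"x":0,"y":0,"z":0,"wx":0,"wy":0,"wz":-63},{"x":0,"y":0,"z":0,"wx":0,"wy":0,"wz":-70}]'; python3 - <<'E'
from h import *
st(); rel([.568,.0235,.22],202.1)
E
```

```text
time: 20.07
position: [0.4862, -0.1528, 0.2898]
tool_rot: [-2.489, -1.917, -0.001]
ft_force: [-0.3, -1.0, -0.8]
grip_width: 0.559
grip_force: 0.0
time: 20.9
position: [0.4862, -0.1528, 0.2898]
tool_rot: [0.939, 2.998, 0.001]
ft_force: [-0.6, -0.4, 0.3]
grip_width: 0.574
grip_force: 0.0
pos [ 0.4862 -0.1528  0.2898] ang 145.2 tilt [-0.  0. -1.] q [ 0.81  0.02 -0.56  1.67  0.01  1.46  1.21] f [-0.6 -0.4  0.3] gw 0.574 0.0 20.9
shift [0.0335 0.1914 0.0699] turn [  0.    0.  -56.9] t 20.9 f [-0.6 -0.4  0.3] w 0.5738552133415701 0.0
```

```bash
python3 -m handwheel '[{"x":0.004,"y":0.024,"z":0,"wx":0,"wy":0,"wz":-7},{"x":0.008,"y":0.048,"z":0,"wx":0,"wy":0,"wz":-14},{"x":0.012,"y":0.072,"z":0,"wx":0,"wy":0,"wz":-21},{"x":0.017,"y":0.096,"z":0,"wx":0,"wy":0,"wz":-28},{"x":0.021,"y":0.12,"z":0,"wx":0,"wy":0,"wz":-35},{"x":0.025,"y":0.144,"z":0,"wx":0,"wy":0,"wz":-42},{"x":0.029,"y":0.168,"z":0,"wx":0,"wy":0,"wz":-49},{"x":0.033,"y":0.191,"z":0.02,"wx":0,"wy":0,"wz":-56},{"x":0.033,"y":0.191,"z":0.05,"wx":0,"wy":0,"wz":-57},{"x":0.033,"y":0.191,"z":0.07,"wx":0,"wy":0,"wz":-57}]'; python3 -m handwheel '[{"x":0,"y":0,"z":0,"wx":0,"wy":0,"wz":0},{"x":0,"y":0,"z":0,"wx":0,"wy":0,"wz":0}]'; python3 - <<'E'
from h import *
st(); rel([.568,.0235,.131],202.1)
E
```

```text
time: 21.73
position: [0.5687, 0.0244, 0.2182]
tool_rot: [0.603, -3.083, -0.003]
ft_force: [-0.6, -1.3, -0.4]
grip_width: 0.573
grip_force: 0.0
time: 21.9
position: [0.5685, 0.0211, 0.2193]
tool_rot: [0.593, -3.083, -0.001]
ft_force: [0.9, 0.5, 0.7]
grip_width: 0.572
grip_force: 0.0
pos [0.5685 0.0211 0.2193] ang -158.2 tilt [ 0.002  0.001 -1.   ] q [ 0.58  0.22 -0.76  1.64  0.16  1.34  1.75] f [0.9 0.5 0.7] gw 0.572 0.0 21.9
shift [-0.0006  0.0023  0.0883] turn [ 0.1 -0.1 -0.3] t 21.9 f [0.9 0.5 0.7] w 0.5715198371153973 0.0
```

```bash
python3 -m handwheel '[{"x":0,"y":0.002,"z":0.03,"wx":0,"wy":0,"wz":0},{"x":0,"y":0.002,"z":0.06,"wx":0,"wy":0,"wz":0},{"x":0,"y":0.002,"z":0.08,"wx":0,"wy":0,"wz":0},{"x":0,"y":0.002,"z":0.09,"wx":0,"wy":0,"wz":0},{"x":0,"y":0.002,"z":0.09,"wx":0,"wy":0,"wz":0}]'; python3 -m handwheel '[{"x":0,"y":0,"z":0,"wx":0,"wy":0,"wz":0},{"x":0,"y":0,"z":0,"wx":0,"wy":0,"wz":0},{"x":0,"y":0,"z":0,"wx":0,"wy":0,"wz":0},{"x":0,"y":0,"z":0,"wx":0,"wy":0,"wz":0},{"x":0,"y":0,"z":0,"wx":0,"wy":0,"wz":0},{"x":0,"y":0,"z":0,"wx":0,"wy":0,"wz":0},{"x":0,"y":0,"z":0,"wx":0,"wy":0,"wz":0},{"x":0,"y":0,"z":0,"wx":0,"wy":0,"wz":0},{"x":0,"y":0,"z":0,"wx":0,"wy":0,"wz":0}]' 0 40; python3 -c "
from h import *
st(); print(ctrl.get_state()['torque'])"
```

```text
time: 22.32
position: [0.5681, 0.0215, 0.1291]
tool_rot: [0.59, -3.084, -0.001]
ft_force: [0.4, -0.9, 0.2]
grip_width: 0.574
grip_force: 0.0
time: 23.07
position: [0.5688, 0.0223, 0.1298]
tool_rot: [-0.591, 3.085, 0.002]
ft_force: [0.3, 2.5, 1.3]
grip_width: 0.204
grip_force: 40.0
pos [0.5688 0.0223 0.1298] ang -158.3 tilt [-0.001  0.001 -1.   ] q [ 0.56  0.3  -0.75  1.75  0.22  1.18  1.7 ] f [0.3 2.5 1.3] gw 0.204 40.001344084739685 23.0667
[ 0.91266065 -0.08308343 -0.03517552]
```

Gripped the 16 mm bar (about 17.7 mm reading). Now I'll turn it clockwise (wz +) by about 108°.

```bash
python3 -m handwheel '[{"x":0,"y":0,"z":0,"wx":0,"wy":0,"wz":5},{"x":0,"y":0,"z":0,"wx":0,"wy":0,"wz":10},{"x":0,"y":0,"z":0,"wx":0,"wy":0,"wz":15},{"x":0,"y":0,"z":0,"wx":0,"wy":0,"wz":20},{"x":0,"y":0,"z":0,"wx":0,"wy":0,"wz":25},{"x":0,"y":0,"z":0,"wx":0,"wy":0,"wz":30},{"x":0,"y":0,"z":0,"wx":0,"wy":0,"wz":35},{"x":0,"y":0,"z":0,"wx":0,"wy":0,"wz":40},{"x":0,"y":0,"z":0,"wx":0,"wy":0,"wz":45},{"x":0,"y":0,"z":0,"wx":0,"wy":0,"wz":50}]'; python3 -c "
from h import *
st(); print(ctrl.get_state()['torque'])"
```

```text
time: 23.9
position: [0.5685, 0.0231, 0.1297]
tool_rot: [-0.773, -3.044, -0.003]
ft_force: [0.0, 4.5, 0.9]
grip_width: 0.204
grip_force: 40.0
pos [0.5685 0.0231 0.1297] ang 151.5 tilt [ 0.001  0.002 -1.   ] q [ 0.45  0.27 -0.62  1.75  0.17  1.17  0.86] f [0.  4.5 0.9] gw 0.204 39.995516538619995 23.9
[ 1.10754142 -0.00615435  0.14548772]
```

```bash
python3 -m handwheel '[{"x":0,"y":0,"z":0,"wx":0,"wy":0,"wz":5},{"x":0,"y":0,"z":0,"wx":0,"wy":0,"wz":10},{"x":0,"y":0,"z":0,"wx":0,"wy":0,"wz":15},{"x":0,"y":0,"z":0,"wx":0,"wy":0,"wz":20},{"x":0,"y":0,"z":0,"wx":0,"wy":0,"wz":25},{"x":0,"y":0,"z":0,"wx":0,"wy":0,"wz":30},{"x":0,"y":0,"z":0,"wx":0,"wy":0,"wz":35},{"x":0,"y":0,"z":0,"wx":0,"wy":0,"wz":40},{"x":0,"y":0,"z":0,"wx":0,"wy":0,"wz":45},{"x":0,"y":0,"z":0,"wx":0,"wy":0,"wz":50}]'; python3 -c "
from h import *
st(); print(ctrl.get_state()['torque'])"; python3 -m handwheel '[{"x":0,"y":0,"z":0,"wx":0,"wy":0,"wz":3},{"x":0,"y":0,"z":0,"wx":0,"wy":0,"wz":6},{"x":0,"y":0,"z":0,"wx":0,"wy":0,"wz":8},{"x":0,"y":0,"z":0,"wx":0,"wy":0,"wz":8}]';  python3 -c "
from h import *
st(); print(ctrl.get_state()['torque'])"
```

```text
time: 24.73
position: [0.568, 0.0235, 0.1293]
tool_rot: [-1.985, -2.432, -0.001]
ft_force: [-0.5, 4.5, -1.1]
grip_width: 0.197
grip_force: 40.0
pos [0.568  0.0235 0.1293] ang 101.5 tilt [ 0.002 -0.001 -1.   ] q [ 0.36  0.25 -0.51  1.76  0.13  1.16  0.01] f [-0.5  4.5 -1.1] gw 0.197 39.992183446884155 24.7333
[1.08213977 0.20210115 0.21003524]
time: 25.07
position: [0.5676, 0.0234, 0.1285]
tool_rot: [-2.146, -2.29, 0.0]
ft_force: [-0.6, 6.0, -4.0]
grip_width: 0.202
grip_force: 40.0
pos [0.5676 0.0234 0.1285] ang 93.7 tilt [ 0.002 -0.002 -1.   ] q [ 0.34  0.25 -0.49  1.76  0.13  1.16 -0.12] f [-0.6  6.  -4. ] gw 0.202 39.995654225349426 25.0667
[ 1.21774446 -0.05070803  0.2513631 ]
```

```bash
python3 -m handwheel '[{"x":0,"y":0,"z":0,"wx":0,"wy":0,"wz":2},{"x":0,"y":0,"z":0,"wx":0,"wy":0,"wz":4},{"x":0,"y":0,"z":0,"wx":0,"wy":0,"wz":5},{"x":0,"y":0,"z":0,"wx":0,"wy":0,"wz":5}]';  python3 -c "
from h import *
st(); print(ctrl.get_state()['torque'])"
```

```text
time: 25.4
position: [0.5673, 0.0233, 0.1281]
tool_rot: [-2.242, -2.195, 0.001]
ft_force: [-0.5, 4.9, -5.1]
grip_width: 0.212
grip_force: 40.0
pos [0.5673 0.0233 0.1281] ang 88.8 tilt [ 0.002 -0.003 -1.   ] q [ 0.34  0.25 -0.48  1.76  0.12  1.16 -0.2 ] f [-0.5  4.9 -5.1] gw 0.212 39.9970662669017 25.4
[ 1.22163954 -0.03618988  0.31646477]
```

The torque has reached the stop (0.32 N m, bar slipping slightly in the pads), so I'll release, lift and verify.

```bash
python3 -m handwheel '[{"x":0,"y":0,"z":0,"wx":0,"wy":0,"wz":-2},{"x":0,"y":0,"z":0,"wx":0,"wy":0,"wz":-2},{"x":0,"y":0,"z":0,"wx":0,"wy":0,"wz":-2},{"x":0,"y":0,"z":0,"wx":0,"wy":0,"wz":-2},{"x":0,"y":0,"z":0,"wx":0,"wy":0,"wz":-2},{"x":0,"y":0,"z":0,"wx":0,"wy":0,"wz":-2},{"x":0,"y":0,"z":-0.03,"wx":0,"wy":0,"wz":-2},{"x":0,"y":0,"z":-0.07,"wx":0,"wy":0,"wz":-2},{"x":0,"y":0,"z":-0.11,"wx":0,"wy":0,"wz":-2},{"x":0,"y":0,"z":-0.15,"wx":0,"wy":0,"wz":-2}]' 0.05; python3 - <<'E'
from h import *
st(); im,K,T=cap("top")
x0=ray((265,118),0,K,T);print('toaster base',x0)
for z in(.1,.13,.16,.2): print(z,ray((265,107),z,K,T)[:2])
print('mug',ray((344,147),.08,K,T),'corner',ray((308,113),.0,K,T)); rel([.4,-.3,.3],88)
E
```

```text
time: 26.23
position: [0.5683, 0.021, 0.2814]
tool_rot: [2.209, 2.234, -0.001]
ft_force: [0.8, 0.7, 0.4]
grip_width: 0.571
grip_force: 0.0
pos [0.5683 0.021  0.2814] ang 90.6 tilt [-0. -0. -1.] q [ 0.35  0.16 -0.49  1.55  0.07  1.45 -0.13] f [0.8 0.7 0.4] gw 0.571 0.0 26.2333
toaster base [0.79455922 0.02608789 0.        ]
0.1 [0.79825821 0.01771935]
0.13 [0.78884157 0.01509026]
0.16 [0.77942493 0.01246118]
0.2 [0.76686941 0.00895573]
mug [ 0.68523654 -0.2123833   0.08      ] corner [ 0.81105859 -0.10709802  0.        ]
shift [-0.3197 -0.1755 -0.0114] turn [0.8 0.  2.6] t 26.2833 f [3.3 0.4 5.5] w 0.5717003739671641 0.0
```

```bash
python3 -m handwheel '[{"x":-0.03,"y":-0.01,"z":0,"wx":0,"wy":0,"wz":7},{"x":-0.06,"y":-0.02,"z":0,"wx":0,"wy":0,"wz":14},{"x":-0.09,"y":-0.03,"z":0,"wx":0,"wy":0,"wz":21},{"x":-0.12,"y":-0.04,"z":0,"wx":0,"wy":0,"wz":28},{"x":-0.15,"y":-0.05,"z":0,"wx":0,"wy":0,"wz":35},{"x":-0.18,"y":-0.06,"z":0,"wx":0,"wy":0,"wz":42},{"x":-0.21,"y":-0.068,"z":0,"wx":0,"wy":0,"wz":49},{"x":-0.22,"y":-0.068,"z":0,"wx":0,"wy":0,"wz":56},{"x":-0.22,"y":-0.068,"z":0,"wx":0,"wy":0,"wz":63},{"x":-0.22,"y":-0.068,"z":0,"wx":0,"wy":0,"wz":70}]' 0.078 60; cat >> h.py <<'E'
W=np.array([.650,-.105])
def ptr():
    for n in('top','scene'):
        im,K,T=cap(n)
        m=mask(im,(168,110,60),(10,255,255)); g=mask(im,(45,70,40),(90,255,255))
        for nm,q in(('red',m),('grn',g)):
            v,u=np.nonzero(q)
            P=np.array([ray(p,.078,K,T)[:2]-W for p in zip(u,v)]) if len(u) else np.zeros((0,2))
            P=P[np.linalg.norm(P,axis=1)<.066] if len(P) else P
            if len(P): c=P.mean(0); far=P[np.linalg.norm(P,axis=1).argmax()]; print(n,nm,len(P),'ang',np.degrees(np.arctan2(c[1],c[0])).round(1),'r',np.linalg.norm(c).round(3),'far',np.degrees(np.arctan2(far[1],far[0])).round(1),np.linalg.norm(far).round(3))
E
python3 - <<'E'
from h import *
st(); im,K,T=cap("top"); g=cv2.cvtColor(im,cv2.COLOR_BGR2GRAY)
q=np.zeros_like(g); q[160:206,242:284]=(g[160:206,242:284]<85)*255
for k in sorted(cv2.findContours(q,cv2.RETR_EXTERNAL,cv2.CHAIN_APPROX_NONE)[0],key=cv2.contourArea)[-2:]:
    P=np.array([ray(x,.157,K,T)[:2]*1000 for x in k[:,0]],np.float32); print(cv2.minAreaRect(P))
ptr(); rel([*W,.2],-12)
E
```

```text
time: 27.12
position: [0.5027, -0.2012, 0.2795]
tool_rot: [3.093, 0.549, -0.0]
ft_force: [0.3, -0.2, -0.4]
grip_width: 0.895
grip_force: 0.0
pos [ 0.5027 -0.2012  0.2795] ang 20.1 tilt [-0.  0. -1.] q [ 0.57  0.08 -0.25  1.63  0.02  1.44 -0.9 ] f [ 0.3 -0.2 -0.4] gw 0.895 0.0 27.1167
((516.4210815429688, 37.593833923339844), (22.14479637145996, 4.040806770324707), 7.821468830108643)
((564.3834838867188, 19.598909378051758), (19.732921600341797, 75.02322387695312), 6.933269023895264)
top grn 7 ang 4.6 r 0.045 far -2.5 0.05
scene red 41 ang -2.1 r 0.026 far -1.2 0.046
scene grn 39 ang 8.4 r 0.049 far 15.1 0.056
shift [ 0.1709 -0.0363  0.0796] turn [ 0.  -0.  32.8] t 27.2667 f [ 0.1  0.4 -0.9] w 0.8934268381490744 0.0
```

The latch bar now lies along the box's y axis (about 1.54–1.6 rad), so it is locked. Next is the valve.

```bash
python3 -m handwheel '[{"x":0.022,"y":-0.005,"z":0,"wx":0,"wy":0,"wz":6.5},{"x":0.044,"y":-0.009,"z":0,"wx":0,"wy":0,"wz":13},{"x":0.066,"y":-0.014,"z":0,"wx":0,"wy":0,"wz":19.5},{"x":0.088,"y":-0.019,"z":0,"wx":0,"wy":0,"wz":26},{"x":0.11,"y":-0.024,"z":0,"wx":0,"wy":0,"wz":32},{"x":0.132,"y":-0.028,"z":0,"wx":0,"wy":0,"wz":38},{"x":0.154,"y":-0.033,"z":0,"wx":0,"wy":0,"wz":44},{"x":0.171,"y":-0.036,"z":0.02,"wx":0,"wy":0,"wz":50},{"x":0.171,"y":-0.036,"z":0.05,"wx":0,"wy":0,"wz":50},{"x":0.171,"y":-0.036,"z":0.08,"wx":0,"wy":0,"wz":50}]'; python3 -m handwheel '[{"x":0,"y":0,"z":0,"wx":0,"wy":0,"wz":0},{"x":0,"y":0,"z":0,"wx":0,"wy":0,"wz":0}]'; python3 - <<'E'
from h import *
st(); rel([*W,.1],-30)
E
```

```text
time: 28.1
position: [0.6521, -0.1035, 0.1992]
tool_rot: [-3.041, 0.786, -0.004]
ft_force: [-0.4, -0.2, 0.3]
grip_width: 0.896
grip_force: 0.0
time: 28.27
position: [0.6494, -0.1053, 0.198]
tool_rot: [3.04, -0.792, -0.006]
ft_force: [-0.2, -0.4, 0.3]
grip_width: 0.898
grip_force: 0.0
pos [ 0.6494 -0.1053  0.198 ] ang -29.2 tilt [-0.004  0.002 -1.   ] q [ 0.32  0.36 -0.26  1.45  0.09  1.34 -2.03] f [-0.2 -0.4  0.3] gw 0.898 0.0 28.2667
shift [ 0.0008 -0.0007  0.098 ] turn [0.1 0.2 0.8] t 28.2667 f [-0.2 -0.4  0.3] w 0.8982940438999385 0.0
```

```bash
python3 -m handwheel '[{"x":0,"y":0,"z":0.03,"wx":0,"wy":0,"wz":0},{"x":0,"y":0,"z":0.06,"wx":0,"wy":0,"wz":0},{"x":0,"y":0,"z":0.08,"wx":0,"wy":0,"wz":0},{"x":0,"y":0,"z":0.098,"wx":0,"wy":0,"wz":0},{"x":0,"y":0,"z":0.098,"wx":0,"wy":0,"wz":0}]'; python3 -m handwheel '[{"x":0,"y":0,"z":0,"wx":0,"wy":0,"wz":0},{"x":0,"y":0,"z":0,"wx":0,"wy":0,"wz":0},{"x":0,"y":0,"z":0,"wx":0,"wy":0,"wz":0},{"x":0,"y":0,"z":0,"wx":0,"wy":0,"wz":0},{"x":0,"y":0,"z":0,"wx":0,"wy":0,"wz":0},{"x":0,"y":0,"z":0,"wx":0,"wy":0,"wz":0},{"x":0,"y":0,"z":0,"wx":0,"wy":0,"wz":0}]' 0 50; python3 - <<'E'
from h import *
st(); print(ctrl.get_state()['torque']); ptr()
E
```

```text
time: 28.68
position: [0.6493, -0.1057, 0.1002]
tool_rot: [3.039, -0.794, -0.005]
ft_force: [-1.2, 0.2, -0.3]
grip_width: 0.896
grip_force: 0.0
time: 29.27
position: [0.652, -0.1051, 0.1037]
tool_rot: [-3.039, 0.795, -0.006]
ft_force: [0.7, -0.0, 6.2]
grip_width: 0.631
grip_force: 50.0
pos [ 0.652  -0.1051  0.1037] ang -29.3 tilt [ 0.003 -0.002 -1.   ] q [ 0.32  0.43 -0.26  1.56  0.11  1.16 -2.04] f [ 0.7 -0.   6.2] gw 0.631 50.00178337097168 29.2667
[ 0.289919   -0.08125905 -0.09186306]
scene red 41 ang -2.1 r 0.026 far -1.2 0.046
scene grn 40 ang 8.5 r 0.048 far 15.1 0.056
```

```bash
python3 -m handwheel '[{"x":0,"y":0,"z":0,"wx":0,"wy":0,"wz":-6},{"x":0,"y":0,"z":0,"wx":0,"wy":0,"wz":-12},{"x":0,"y":0,"z":0,"wx":0,"wy":0,"wz":-18},{"x":0,"y":0,"z":0,"wx":0,"wy":0,"wz":-24},{"x":0,"y":0,"z":0,"wx":0,"wy":0,"wz":-30},{"x":0,"y":0,"z":0,"wx":0,"wy":0,"wz":-36},{"x":0,"y":0,"z":0,"wx":0,"wy":0,"wz":-42},{"x":0,"y":0,"z":0,"wx":0,"wy":0,"wz":-48},{"x":0,"y":0,"z":0,"wx":0,"wy":0,"wz":-54},{"x":0,"y":0,"z":0,"wx":0,"wy":0,"wz":-60}]'; python3 - <<'E'
from h import *
st(); print(ctrl.get_state()['torque']); ptr()
E
```

```text
time: 30.2
position: [0.652, -0.1048, 0.1037]
tool_rot: [3.027, 0.837, 0.006]
ft_force: [1.7, 1.8, 5.9]
grip_width: 0.63
grip_force: 50.0
pos [ 0.652  -0.1048  0.1037] ang 30.9 tilt [ 0.003  0.001 -1.   ] q [ 0.45  0.45 -0.44  1.55  0.2   1.18 -1.05] f [1.7 1.8 5.9] gw 0.63 49.99894559383392 30.2
[ 0.38904619 -0.12488892 -0.3082173 ]
scene red 38 ang 12.2 r 0.024 far 12.6 0.044
scene grn 45 ang 6.2 r 0.048 far 15.1 0.056
```

Slack is taken up and the pointer has moved about 14°. I'll keep turning.

```bash
python3 -m handwheel '[{"x":0,"y":0,"z":0,"wx":0,"wy":0,"wz":-6},{"x":0,"y":0,"z":0,"wx":0,"wy":0,"wz":-12},{"x":0,"y":0,"z":0,"wx":0,"wy":0,"wz":-18},{"x":0,"y":0,"z":0,"wx":0,"wy":0,"wz":-24},{"x":0,"y":0,"z":0,"wx":0,"wy":0,"wz":-30},{"x":0,"y":0,"z":0,"wx":0,"wy":0,"wz":-36},{"x":0,"y":0,"z":0,"wx":0,"wy":0,"wz":-42},{"x":0,"y":0,"z":0,"wx":0,"wy":0,"wz":-48},{"x":0,"y":0,"z":0,"wx":0,"wy":0,"wz":-54},{"x":0,"y":0,"z":0,"wx":0,"wy":0,"wz":-60}]'; python3 -m handwheel '[{"x":0,"y":0,"z":0,"wx":0,"wy":0,"wz":-6},{"x":0,"y":0,"z":0,"wx":0,"wy":0,"wz":-12},{"x":0,"y":0,"z":0,"wx":0,"wy":0,"wz":-18},{"x":0,"y":0,"z":0,"wx":0,"wy":0,"wz":-24},{"x":0,"y":0,"z":0,"wx":0,"wy":0,"wz":-30},{"x":0,"y":0,"z":0,"wx":0,"wy":0,"wz":-36},{"x":0,"y":0,"z":0,"wx":0,"wy":0,"wz":-42},{"x":0,"y":0,"z":0,"wx":0,"wy":0,"wz":-48},{"x":0,"y":0,"z":0,"wx":0,"wy":0,"wz":-54},{"x":0,"y":0,"z":0,"wx":0,"wy":0,"wz":-60}]'; python3 - <<'E'
from h import *
st(); print(ctrl.get_state()['torque']); ptr()
E
```

```text
time: 31.13
position: [0.6518, -0.1047, 0.1037]
tool_rot: [2.202, 2.238, 0.004]
ft_force: [-1.0, 2.5, 6.8]
grip_width: 0.632
grip_force: 50.0
time: 31.97
position: [0.6517, -0.1048, 0.1037]
tool_rot: [0.788, 3.039, 0.001]
ft_force: [-0.5, 1.8, 7.6]
grip_width: 0.626
grip_force: 50.0
pos [ 0.6517 -0.1048  0.1037] ang 150.9 tilt [-0.002  0.002 -1.   ] q [ 0.72  0.55 -0.82  1.54  0.42  1.23  0.9 ] f [-0.5  1.8  7.6] gw 0.626 49.999231696128845 31.9667
[ 0.41096808  0.01563921 -0.33404007]
scene red 20 ang 145.5 r 0.039 far 144.1 0.049
scene grn 56 ang 7.1 r 0.046 far 15.1 0.056
```

```bash
python3 -m handwheel '[{"x":0,"y":0,"z":0,"wx":0,"wy":0,"wz":-6},{"x":0,"y":0,"z":0,"wx":0,"wy":0,"wz":-12},{"x":0,"y":0,"z":0,"wx":0,"wy":0,"wz":-18},{"x":0,"y":0,"z":0,"wx":0,"wy":0,"wz":-24},{"x":0,"y":0,"z":0,"wx":0,"wy":0,"wz":-30},{"x":0,"y":0,"z":0,"wx":0,"wy":0,"wz":-36},{"x":0,"y":0,"z":0,"wx":0,"wy":0,"wz":-42},{"x":0,"y":0,"z":0,"wx":0,"wy":0,"wz":-48},{"x":0,"y":0,"z":0,"wx":0,"wy":0,"wz":-54},{"x":0,"y":0,"z":0,"wx":0,"wy":0,"wz":-60}]'; python3 -m handwheel '[{"x":0,"y":0,"z":0,"wx":0,"wy":0,"wz":0},{"x":0,"y":0,"z":0,"wx":0,"wy":0,"wz":0},{"x":0,"y":0,"z":0,"wx":0,"wy":0,"wz":0},{"x":0,"y":0,"z":0,"wx":0,"wy":0,"wz":0},{"x":0,"y":0,"z":0,"wx":0,"wy":0,"wz":0},{"x":0,"y":0,"z":-0.03,"wx":0,"wy":0,"wz":0},{"x":0,"y":0,"z":-0.05,"wx":0,"wy":0,"wz":0}]' 0.078; python3 - <<'E'
from h import *
st(); ptr()
E
```

```text
time: 32.9
position: [0.6516, -0.105, 0.1037]
tool_rot: [-0.836, 3.026, -0.001]
ft_force: [-0.2, 1.5, 7.5]
grip_width: 0.63
grip_force: 50.0
time: 33.48
position: [0.65, -0.1056, 0.1518]
tool_rot: [0.83, -3.028, -0.001]
ft_force: [0.6, 0.1, 1.5]
grip_width: 0.891
grip_force: 0.0
pos [ 0.65   -0.1056  0.1518] ang -149.3 tilt [ 0.001  0.001 -1.   ] q [ 0.85  0.6  -1.05  1.49  0.52  1.36  1.88] f [0.6 0.1 1.5] gw 0.891 0.0 33.4833
scene grn 55 ang 7.2 r 0.046 far 15.1 0.056
```

```bash
for i in 1 ; do python3 -m handwheel '[{"x":0,"y":0,"z":0,"wx":0,"wy":0,"wz":7},{"x":0,"y":0,"z":0,"wx":0,"wy":0,"wz":14},{"x":0,"y":0,"z":0,"wx":0,"wy":0,"wz":21},{"x":0,"y":0,"z":0,"wx":0,"wy":0,"wz":28},{"x":0,"y":0,"z":0,"wx":0,"wy":0,"wz":35},{"x":0,"y":0,"z":0,"wx":0,"wy":0,"wz":42},{"x":0,"y":0,"z":0,"wx":0,"wy":0,"wz":49},{"x":0,"y":0,"z":0,"wx":0,"wy":0,"wz":56},{"x":0,"y":0,"z":0,"wx":0,"wy":0,"wz":63},{"x":0,"y":0,"z":0,"wx":0,"wy":0,"wz":70}]'; done; python3 -m handwheel '[{"x":0,"y":0,"z":0,"wx":0,"wy":0,"wz":7},{"x":0,"y":0,"z":0,"wx":0,"wy":0,"wz":14},{"x":0,"y":0,"z":0,"wx":0,"wy":0,"wz":21},{"x":0,"y":0,"z":0,"wx":0,"wy":0,"wz":28},{"x":0,"y":0,"z":0,"wx":0,"wy":0,"wz":35},{"x":0,"y":0,"z":0,"wx":0,"wy":0,"wz":42},{"x":0,"y":0,"z":0,"wx":0,"wy":0,"wz":49},{"x":0,"y":0,"z":0,"wx":0,"wy":0,"wz":56},{"x":0,"y":0,"z":0,"wx":0,"wy":0,"wz":63},{"x":0,"y":0,"z":0,"wx":0,"wy":0,"wz":70}]'; python3 -m handwheel '[{"x":0,"y":0,"z":0,"wx":0,"wy":0,"wz":7},{"x":0,"y":0,"z":0,"wx":0,"wy":0,"wz":14},{"x":0,"y":0,"z":0,"wx":0,"wy":0,"wz":21},{"x":0,"y":0,"z":0,"wx":0,"wy":0,"wz":28},{"x":0,"y":0,"z":0,"wx":0,"wy":0,"wz":35},{"x":0,"y":0,"z":0,"wx":0,"wy":0,"wz":42},{"x":0,"y":0,"z":0,"wx":0,"wy":0,"wz":49},{"x":0,"y":0,"z":0,"wx":0,"wy":0,"wz":50}]'; python3 - <<'E'
from h import *
st(); rel([*W,.102],20); ptr()
E
```

```text
time: 34.42
position: [0.65, -0.1056, 0.1507]
tool_rot: [-1.066, -2.954, 0.001]
ft_force: [0.0, -0.3, 0.4]
grip_width: 0.897
grip_force: 0.0
time: 35.25
position: [0.65, -0.1055, 0.1507]
tool_rot: [-2.568, -1.808, 0.002]
ft_force: [-0.1, 0.3, 0.1]
grip_width: 0.898
grip_force: 0.0
time: 35.92
position: [0.65, -0.1055, 0.1508]
tool_rot: [3.092, 0.557, -0.002]
ft_force: [0.5, 0.1, 0.8]
grip_width: 0.9
grip_force: 0.0
pos [ 0.65   -0.1055  0.1508] ang 20.4 tilt [-0.001 -0.    -1.   ] q [ 0.46  0.42 -0.44  1.51  0.18  1.26 -1.22] f [0.5 0.1 0.8] gw 0.9 0.0 35.9167
shift [ 0.0003 -0.0005  0.0488] turn [-0.   0.1  0.4] t 35.9167 f [0.5 0.1 0.8] w 0.8995928954127012 0.0
scene grn 55 ang 7.2 r 0.046 far 15.1 0.056
```

```bash
python3 -m handwheel '[{"x":0,"y":0,"z":0.03,"wx":0,"wy":0,"wz":0},{"x":0,"y":0,"z":0.05,"wx":0,"wy":0,"wz":0},{"x":0,"y":0,"z":0.05,"wx":0,"wy":0,"wz":0}]'; python3 -m handwheel '[{"x":0,"y":0,"z":0,"wx":0,"wy":0,"wz":0},{"x":0,"y":0,"z":0,"wx":0,"wy":0,"wz":0},{"x":0,"y":0,"z":0,"wx":0,"wy":0,"wz":0},{"x":0,"y":0,"z":0,"wx":0,"wy":0,"wz":0},{"x":0,"y":0,"z":0,"wx":0,"wy":0,"wz":0},{"x":0,"y":0,"z":0,"wx":0,"wy":0,"wz":0},{"x":0,"y":0,"z":0,"wx":0,"wy":0,"wz":0}]' 0 50;  python3 -m handwheel '[{"x":0,"y":0,"z":0,"wx":0,"wy":0,"wz":-6},{"x":0,"y":0,"z":0,"wx":0,"wy":0,"wz":-12},{"x":0,"y":0,"z":0,"wx":0,"wy":0,"wz":-18},{"x":0,"y":0,"z":0,"wx":0,"wy":0,"wz":-24},{"x":0,"y":0,"z":0,"wx":0,"wy":0,"wz":-30},{"x":0,"y":0,"z":0,"wx":0,"wy":0,"wz":-36},{"x":0,"y":0,"z":0,"wx":0,"wy":0,"wz":-42},{"x":0,"y":0,"z":0,"wx":0,"wy":0,"wz":-48},{"x":0,"y":0,"z":0,"wx":0,"wy":0,"wz":-54},{"x":0,"y":0,"z":0,"wx":0,"wy":0,"wz":-60}]'; python3 -m handwheel '[{"x":0,"y":0,"z":0,"wx":0,"wy":0,"wz":-6},{"x":0,"y":0,"z":0,"wx":0,"wy":0,"wz":-12},{"x":0,"y":0,"z":0,"wx":0,"wy":0,"wz":-18},{"x":0,"y":0,"z":0,"wx":0,"wy":0,"wz":-24},{"x":0,"y":0,"z":0,"wx":0,"wy":0,"wz":-30},{"x":0,"y":0,"z":0,"wx":0,"wy":0,"wz":-36},{"x":0,"y":0,"z":0,"wx":0,"wy":0,"wz":-42},{"x":0,"y":0,"z":0,"wx":0,"wy":0,"wz":-48},{"x":0,"y":0,"z":0,"wx":0,"wy":0,"wz":-54},{"x":0,"y":0,"z":0,"wx":0,"wy":0,"wz":-60}]'; python3 - <<'E'
from h import *
st(); print(ctrl.get_state()['torque']); ptr()
E
```

```text
time: 36.27
position: [0.647, -0.1053, 0.0965]
tool_rot: [-3.087, -0.567, 0.013]
ft_force: [-0.9, 0.0, -1.1]
grip_width: 0.899
grip_force: 0.0
time: 36.85
position: [0.6514, -0.1051, 0.1032]
tool_rot: [3.09, 0.564, 0.003]
ft_force: [-1.1, 1.5, 5.8]
grip_width: 0.628
grip_force: 50.0
time: 37.68
position: [0.6518, -0.1054, 0.1032]
tool_rot: [2.389, 2.037, 0.003]
ft_force: [0.2, 0.7, 5.3]
grip_width: 0.627
grip_force: 50.0
time: 38.52
position: [0.6523, -0.1052, 0.1032]
tool_rot: [1.05, 2.957, 0.003]
ft_force: [0.7, 1.8, 4.3]
grip_width: 0.629
grip_force: 50.0
pos [ 0.6523 -0.1052  0.1032] ang 140.9 tilt [-0.003  0.003 -1.   ] q [ 0.72  0.55 -0.82  1.54  0.42  1.23  0.72] f [0.7 1.8 4.3] gw 0.629 49.99821960926056 38.5167
[ 0.33187948 -0.45490346 -0.29375924]
scene red 45 ang -50.1 r 0.029 far -45.4 0.049
scene grn 55 ang 7.2 r 0.046 far 15.1 0.056
```

```bash
python3 -m handwheel '[{"x":0,"y":0,"z":0,"wx":0,"wy":0,"wz":-6},{"x":0,"y":0,"z":0,"wx":0,"wy":0,"wz":-12},{"x":0,"y":0,"z":0,"wx":0,"wy":0,"wz":-18},{"x":0,"y":0,"z":0,"wx":0,"wy":0,"wz":-24},{"x":0,"y":0,"z":0,"wx":0,"wy":0,"wz":-30},{"x":0,"y":0,"z":0,"wx":0,"wy":0,"wz":-36},{"x":0,"y":0,"z":0,"wx":0,"wy":0,"wz":-41},{"x":0,"y":0,"z":0,"wx":0,"wy":0,"wz":-44},{"x":0,"y":0,"z":0,"wx":0,"wy":0,"wz":-44}]'; python3 - <<'E'
from h import *
st(); ptr()
E
```

```text
time: 39.37
position: [0.6523, -0.1048, 0.1032]
tool_rot: [-0.13, 3.135, 0.001]
ft_force: [1.4, 0.7, 6.2]
grip_width: 0.634
grip_force: 50.0
pos [ 0.6523 -0.1048  0.1032] ang -175.3 tilt [-0.004  0.001 -1.   ] q [ 0.81  0.61 -0.97  1.54  0.52  1.26  1.42] f [1.4 0.7 6.2] gw 0.634 50.000651478767395 39.3667
scene red 44 ang -5.2 r 0.026 far -3.3 0.047
scene grn 43 ang 8.5 r 0.048 far 15.1 0.056
```

```bash
python3 -m handwheel '[{"x":0,"y":0,"z":0,"wx":0,"wy":0,"wz":-2},{"x":0,"y":0,"z":0,"wx":0,"wy":0,"wz":-3},{"x":0,"y":0,"z":0,"wx":0,"wy":0,"wz":-3}]'; python3 -m handwheel '[{"x":0,"y":0,"z":0,"wx":0,"wy":0,"wz":0},{"x":0,"y":0,"z":0,"wx":0,"wy":0,"wz":0},{"x":0,"y":0,"z":0,"wx":0,"wy":0,"wz":0},{"x":0,"y":0,"z":0,"wx":0,"wy":0,"wz":0},{"x":0,"y":0,"z":0,"wx":0,"wy":0,"wz":0},{"x":0,"y":0,"z":-0.04,"wx":0,"wy":0,"wz":0},{"x":0,"y":0,"z":-0.08,"wx":0,"wy":0,"wz":0},{"x":0,"y":0,"z":-0.12,"wx":0,"wy":0,"wz":0},{"x":0,"y":0,"z":-0.16,"wx":0,"wy":0,"wz":0},{"x":0,"y":0,"z":-0.16,"wx":0,"wy":0,"wz":0}]' 0.078; python3 - <<'E'
from h import *
st(); ptr(); rel([.5,-.2,.26],-175)
E
```

```text
time: 39.72
position: [0.6523, -0.1047, 0.1032]
tool_rot: [-0.21, 3.13, 0.001]
ft_force: [2.5, 1.1, 5.3]
grip_width: 0.628
grip_force: 50.0
time: 40.55
position: [0.6539, -0.1045, 0.2706]
tool_rot: [-0.209, 3.122, -0.003]
ft_force: [1.9, 1.1, 1.2]
grip_width: 0.897
grip_force: 0.0
pos [ 0.6539 -0.1045  0.2706] ang -172.4 tilt [-0.012 -0.003 -1.   ] q [ 0.83  0.51 -1.05  1.33  0.44  1.53  1.54] f [1.9 1.1 1.2] gw 0.897 0.0 40.55
scene red 42 ang -2.6 r 0.026 far -1.2 0.046
scene grn 39 ang 8.4 r 0.049 far 15.1 0.056
shift [ 0.1627 -0.0738  0.0031] turn [-0.1  0.2  2.7] t 40.65 f [ 0.5 -0.1 -0.8] w 0.8934719030420059 0.0
```

The pointer is back at its baseline reading. I'll move aside and check everything from the top.

```bash
python3 -m handwheel '[{"x":0.035,"y":-0.016,"z":0,"wx":0,"wy":0,"wz":0},{"x":0.07,"y":-0.032,"z":0,"wx":0,"wy":0,"wz":0},{"x":0.105,"y":-0.048,"z":0,"wx":0,"wy":0,"wz":0},{"x":0.14,"y":-0.064,"z":0,"wx":0,"wy":0,"wz":0},{"x":0.163,"y":-0.074,"z":0,"wx":0,"wy":0,"wz":0},{"x":0.163,"y":-0.074,"z":0,"wx":0,"wy":0,"wz":0}]'; python3 - <<'E'
from h import *
st(); ptr(); im,K,T=cap("top"); g=cv2.cvtColor(im,cv2.COLOR_BGR2GRAY)
q=np.zeros_like(g); q[160:206,242:284]=(g[160:206,242:284]<85)*255
k=max(cv2.findContours(q,cv2.RETR_EXTERNAL,cv2.CHAIN_APPROX_NONE)[0],key=cv2.contourArea)
print(cv2.minAreaRect(np.array([ray(x,.157,K,T)[:2]*1000 for x in k[:,0]],np.float32)))
a=cv2.imread("pics/top0.png"); d=cv2.absdiff(a,im).max(2)
for n,(u,v,r) in dict(mug=(344,152,14),jar=(344,196,13),bottle=(367,128,14),bowl=(432,159,24),tray=(454,236,26),blue=(400,216,18),purple=(348,290,18)).items(): print(n,(d[v-r:v+r,u-r:u+r]>25).mean().round(3))
for a in(0,.05): print(a,proj([*bx(-.125,.105-.21*np.cos(a)),.112+.21*np.sin(a)],K,T).round(1))
E
```

```text
time: 41.15
position: [0.4931, -0.2064, 0.2592]
tool_rot: [0.193, -3.129, 0.004]
ft_force: [-0.1, -0.5, 0.8]
grip_width: 0.897
grip_force: 0.0
pos [ 0.4931 -0.2064  0.2592] ang -172.9 tilt [ 0.007 -0.002 -1.   ] q [ 1.38  0.19 -1.15  1.65  0.18  1.42  1.9 ] f [-0.1 -0.5  0.8] gw 0.897 0.0 41.15
top grn 7 ang 6.7 r 0.046 far -2.5 0.05
scene red 42 ang -2.5 r 0.026 far -1.2 0.046
scene grn 40 ang 8.5 r 0.048 far 15.1 0.056
((564.3834838867188, 19.598909378051758), (19.732921600341797, 75.02322387695312), 6.933269023895264)
mug 0.264
jar 0.905
bottle 0.0
bowl 0.0
tray 0.0
blue 0.118
purple 0.995
0 [254.9 229.5]
0.05 [254.4 229.3]
```

```bash
python3 - <<'E'
from h import *
im,K,T=cap("scene"); a=cv2.imread("pics/scene0.png"); d=cv2.absdiff(a,im).max(2)
for n,(x0,y0,x1,y1) in dict(mug=(213,225,246,265),jar=(250,197,280,235),bottle=(165,195,207,275),blue=(208,176,246,204),purple=(297,157,332,184),tray=(165,150,232,186)).items(): print(n,(d[y0:y1,x0:x1]>30).mean().round(3))
E
```

```text
mug 0.018
jar 0.049
bottle 0.089
blue 0.0
purple 0.026
tray 0.0
```

```bash
python3 -c "
from bench import ctrl
print(ctrl.close_job())"
```

```text
the job is handed in; nothing more can be done
None
```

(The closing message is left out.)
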